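# Clear the beam and hold the cuvette in the photometer's light path

## Robot

A 6-joint arm with a two-finger parallel gripper is mounted at the origin on the work surface. World frame = base frame: x ahead of the robot, y to its left, z up, the work surface at z = 0. Lengths are in m, angles in degrees, forces in N, time in s.
With the tool pointing down it reaches from about 0.3 to 0.75 m from the base axis. Payload 8.5 kg.
Tool frame: the origin (TCP) lies midway between the tips of the shut fingers; the grasp point (between the pads) lies 19 mm behind it (env.grip_depth is the distance from the TCP to the grasp point, in m); x points along the fingers, y is the direction in which the jaws open and shut, and the axes are right-handed (so a half turn about x gives the same grasp; the last joint's range is limited). The gripper opens to 85 mm and grips with 20 to 120 N. Pads are 22 mm wide; open, the fingers measure 114 mm over their backs; the gripper's body (76 mm by 85 mm) begins 54 mm behind the grasp point. The pads swing forward as they close: fully open they stand 13 mm farther back than shut.
Start: joints at [55.216, 21.807, 74.336, -0, 83.858, -12.336], TCP at [0.21, 0.508, 0.231] pointing down, gripper open.
Joint ranges: [-178.18, 178.18], [-50.72, 133.34], [12.68, 142.11], [-81.47, 261.47], [9.98, 163.14], [-165.26, 165.26]. Speed limits (degrees/s): [136.94, 136.94, 180, 180, 180, 180].

## Interface

Orientations are given as a 3x3 rotation matrix whose columns are the frame's x, y, z axes.
In Python, from rig import env gives the robot as it stands.
- The arm moves only by the tool play_rows, never from a script. Its arguments are lists of equal length, an entry for each row: "travel": the shift along the world's x, y, z in cm, a list of three; "rotation": the turn, a rotation vector about the world's x, y, z in rad, a list of three; "claw": the finger opening in cm, from 0 to 8.54. A call has 1 to 12 rows; each row shifts and turns the pose as measured when the row begins; what a row does not reach is not made up. A row lasts 1/12 s, in which the tool goes at most 41.7 mm and 7.16 degrees, less where a joint would pass 70% of its speed; a pose out of reach is approached as far as the arm can. A call is refused whole if a number of a shift passes 4.17 or a number of a turn 0.125, either way. A call with a gripper value outside its range is refused whole. The fingers move at their own pace and stop on an object; "squeeze" is the grip in N (left out, the last holds). Time passes only in rows, so rows that do not move let the fingers close. It gives the time, the measured TCP pose, the force and the opening at its end, in the units of the state.
- env.observe(): the state, without advancing time (a new reading comes with each control period).
- env.get_image(name): name is "side" or "top" or "wrist"; returns the picture (420x560x3 uint8, red, green, blue); there is no depth.
- env.camera_info(name): a dict with "vertical_fov" (degrees; the focal length in pixels is half the picture's height over the tangent of half this angle, whatever the lens; pixels are square), "cx", "cy" (the principal point, pixels), "eye" and "rotation" of the camera in the world. Camera axes: x right, y down, z forward; pixel columns grow to the right and rows downward; lengths in m; the calibration is good to about 2 mm. A picture is of the moment at which its call begins: read the wrist's pose just before it. camera_info takes no time and is no camera call; for the wrist camera it gives the pose at the moment of the call.
- env.close_job(): hands the job in, once; it reports no verdict.
The state is a dict: "time_s": time; "q": joint angles; "qvel": joint speeds; "joint_efforts": joint torques, N m; "position": TCP position; "tool_rot": TCP orientation; "ft_force": force on the tool from outside, world axes, zero at the start; "wrist_torque": the same for the moment, N m; "grip_width": finger opening in m.
Only numpy, scipy, OpenCV 4.12 (cv2) and the standard library are available. Lean on these libraries where they do the work, as an engineer would, in place of code of your own. Each camera call takes 0.05 s, during which the arm holds its last target.

## Task

Take the beam block out from between the photometer's lamp and detector and hang it by its red handle on the hook. Then pick up the cuvette with the orange cap by its frosted faces only, never touching its clear windows with the fingers, keep it upright, and hold it still, midway between the lamp and detector lenses, with the light path passing through the middle of both clear windows and clear of everything else. Finish while still holding it there, with the block left hanging free, and leave everything else on the bench where it is.

Things in the scene. Friction and masses are not known exactly. Their poses are not given: they have to be found in the camera images.
- photometer: Fixed open-bench photometer. Grey base plate 130 (x) x 370 (y) x 15 mm; on it two housings, 100 x 100 mm, tops 140 mm above the bench: white lamp at -y, cream detector at +y. They face each other 160 mm apart; a black lens barrel 34 mm across sticks out 10 mm from each. The gap is open above and to +x and -x. Origin: centre of the underside, on the bench; y along the beam, z up.
- beam_mid (a point): Middle of the light path: halfway between the two lenses, on their common axis, 90 mm above the bench (75 mm above the base plate). Axes as the photometer: y along the beam. The light beam is about 8 mm across.
- beam_block: Loose block, 0.16-0.26 kg, standing on the base plate in the gap. From its underside up: steel foot 60 (x) x 44 (y) x 10 mm; black blade 56 x 8 to 85 mm; red handle loop 64 x 14, its window (through y) 44 wide, heights 85-129 mm; top bar to 141 mm; red grip tab 28 (x) x 14 (y) up to 174 mm, the place to hold. Origin: centre of underside; y normal to the blade, z up. Half-turn symmetric.
- block_eye (a point): On the beam block: underside of the handle's top bar, middle of the window's upper edge, 129 mm above the block's underside (the part that rests on the hook).
- hook_stand: Fixed stand: grey base 130 x 100 x 12 mm, post 16 mm thick, 184 mm high, at its origin (yellow collar 22 mm), and a level steel rod 8 mm thick running from the post 110 mm along -x, upper side 180 mm above the bench, ending in an upturned yellow tip 13 mm above the rod's upper side. Origin: foot of the post on the bench; z up. The rod goes through the handle's window.
- hook_tip (a point): Top of the hook's upturned tip, 110 mm from the post along the stand's -x, 193 mm above the bench. Axes as the hook stand.
- sample_cell: The cuvette to use: orange cap, amber glass inside. Glass, 70 mm tall, 0.06-0.11 kg, standing loose on the pad. Its +y and -y faces, 24 mm apart, are frosted white slabs 24 mm wide, full height; its +x and -x faces are clear windows, 18 mm wide, 26 mm apart, standing 1 mm proud. Flush cap framed by the slabs' white edges. Origin: centre of underside; z up.
- sample_mid (a point): Middle of the orange-capped cuvette, 35 mm above its underside; this should lie on the light path. Axes as the cuvette.
- sample_windows: The two clear window panes of the orange-capped cuvette (fixed in it), not to be touched by the fingers. Origin: middle of the cuvette; x points through the windows.
- reference_cell: Reference cuvette with green cap and green inside, on the same pad about 100 mm from the other; leave it. Which end of the pad holds which changes. Otherwise the same shape and axes.
- pad: Fixed blue pad 200 (x) by 100 (y) by 6 mm under the cuvettes. Origin: centre of its underside.
- test_disc: Bystander: steel hardness test disc 60 mm across, 14 mm high. Origin: centre of its underside.
- mount_a: Bystander: blue specimen mount, a disc 30 mm across, 22 mm high. Origin: centre of its underside.
- mount_b: Bystander: green specimen mount, a disc 30 mm across, 22 mm high. Origin: centre of its underside.
- driver: Bystander: screwdriver 160 mm long lying on the bench along its x.

How it is judged (in metres and radians):
On the way, in this order (a step that is already met when the one before it is completed fails the run):
1. the beam block hangs by its handle on the hook, let go (x of block_eye in the frame of hook_stand between -0.108 and -0.008 m and y of block_eye in the frame of hook_stand between -0.02 and 0.02 m and z of block_eye in the frame of hook_stand between 0.172 and 0.19 m and contact force between beam_block and hook_stand above 0.4 N and contact force between beam_block and the arm below 0.1 N and angle between beam_block's own z axis and vertical below 0.35 rad), for 0.3 s.
2. the orange-capped cuvette is held by the fingers, lifted off the pad (height (world z) of sample_cell above 0.03 m and contact force between sample_cell and the fingers above 1 N), for 0.2 s.
At the end, for the whole second after the job is handed in: The block hangs free on the hook, upright within 0.35 rad; the fingers hold the orange-capped cuvette still, its middle within 7 mm sideways and 18 mm in height of the beam axis and 30 mm of midway, square to the beam and upright within 0.15 rad, clear of the photometer (all of step 1 and x of sample_mid in the frame of beam_mid between -0.007 and 0.007 m and y of sample_mid in the frame of beam_mid between -0.03 and 0.03 m and z of sample_mid in the frame of beam_mid between -0.018 and 0.018 m and angle between the x axis of sample_cell and the y axis of photometer, either way round below 0.15 rad and angle between sample_cell's own z axis and vertical below 0.15 rad and contact force between sample_cell and the fingers above 1 N and contact force between sample_cell and photometer below 0.05 N and linear speed of sample_cell below 0.02 m/s and linear speed of beam_block below 0.05 m/s); the arm keeps its last pose, push and grip.
It fails at once if the fingers touch a clear window of the orange-capped cuvette (contact force between sample_windows and the fingers above 0.3 N).
It fails at once if the orange-capped cuvette is tipped over 0.6 rad (angle between sample_cell's own z axis and vertical above 0.6 rad).
It fails at once if a bystander is moved over 30 mm or the reference cuvette is tipped (distance of any of reference_cell, test_disc, mount_a, mount_b, driver from where it was at the start of the episode above 0.03 m or angle between reference_cell's own z axis and vertical above 0.5 rad).
It also fails if it takes over 61 s, if anything falls off the work surface, if the arm or the gripper's body presses on something with over 40 N, if the wrist force passes 120 N, or if a joint passes its speed limit or range.

## Working session

There is one attempt and no reset: what is moved stays moved. The work goes in short steps, Python scripts to look and compute and a tool call to move; the robot and the scene stay as the last step left them, time stands still between calls to the robot, and variables do not carry over. Pictures are saved under pics/ and viewed, and the job is handed in when it is done.

Besides the shell and the picture viewer there is one more tool, called as name(argument=value, ...) on one line, values as JSON. play_rows: Moves the arm, as the interface text tells. Its arguments: {"type":"object","properties":{"travel":{"type":"array","items":{"type":"array","items":{"type":"number"}}},"rotation":{"type":"array","items":{"type":"array","items":{"type":"number"}}},"claw":{"type":"array","items":{"type":"number"}},"squeeze":{"type":"number"}},"required":["travel","rotation","claw"]}

```bash
ls; mkdir -p pics; cat > h.py <<'E'
import numpy as np,cv2
from rig import env
def snap(n,f):
    im=env.get_image(n); cv2.imwrite('pics/'+f,im[:,:,::-1]); return im
def K(ci):
    f=210/np.tan(np.radians(ci['vertical_fov'])/2); return f
def ray(ci,u,v):
    f=K(ci); d=np.array([(u-ci['cx'])/f,(v-ci['cy'])/f,1]); return np.array(ci['eye']),np.array(ci['rotation'])@d
def atz(ci,u,v,z):
    e,d=ray(ci,u,v); return e+d*(z-e[2])/d[2]
def proj(ci,p):
    c=np.array(ci['rotation']).T@(np.array(p)-ci['eye']); f=K(ci); return ci['cx']+f*c[0]/c[2],ci['cy']+f*c[1]/c[2]
E
python3 - <<'E'
from h import *
np.set_printoptions(precision=4,suppress=True)
for n in('side','top','wrist'):
    ci=env.camera_info(n); print(n,ci); snap(n,n+'0.png')
o=env.observe();print(o)
E
```

```text
pics
side {'vertical_fov': 54.41670434301196, 'cx': 274.39708633855304, 'cy': 209.11705756450866, 'eye': array([-0.0232, -0.7701,  0.7074]), 'rotation': array([[ 0.8203, -0.2909,  0.4924],
       [-0.5719, -0.4232,  0.7027],
       [ 0.004 , -0.8581, -0.5135]])}
top {'vertical_fov': 47.89605540835923, 'cx': 272.3054803087976, 'cy': 212.76223995084115, 'eye': array([ 0.3787, -0.0285,  1.247 ]), 'rotation': array([[-0.0143, -0.9878,  0.1552],
       [-0.9995,  0.0183,  0.0241],
       [-0.0266, -0.1548, -0.9876]])}
wrist {'vertical_fov': 66.57864581138422, 'cx': 282.7282463245387, 'cy': 210.4986369721585, 'eye': array([0.1444, 0.5361, 0.3742]), 'rotation': array([[ 0.3805,  0.8888,  0.2554],
       [ 0.9248, -0.3651, -0.1074],
       [-0.0022,  0.2771, -0.9609]])}
{'time_s': 0.15, 'q': array([ 55.216 ,  21.8332,  74.3719,   0.0009,  83.857 , -12.3355]), 'qvel': array([ 0.0527, -0.1254, -0.0895, -0.0492,  0.0471,  0.0237]), 'joint_efforts': array([  0.0025, -44.8622, -23.1346,  -0.0002,   0.0037,   0.    ]), 'position': array([0.2099, 0.5081, 0.2309]), 'tool_rot': array([[-0.0006,  0.3819,  0.9242],
       [-0.0009,  0.9242, -0.3819],
       [-1.    , -0.0011, -0.0002]]), 'ft_force': array([ 0.3477, -0.4011,  0.4828]), 'wrist_torque': array([-0.0056,  0.0067, -0.0181]), 'grip_width': 0.08527072146983974}
```

View pics/top0.png

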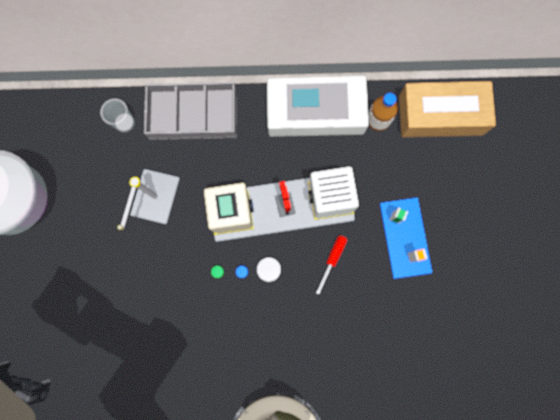

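View pics/side0.png

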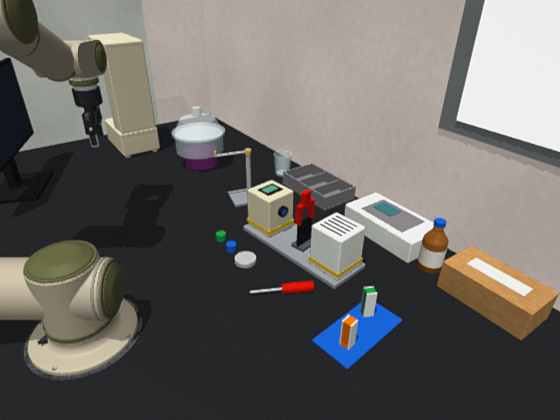

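View pics/wrist0.png

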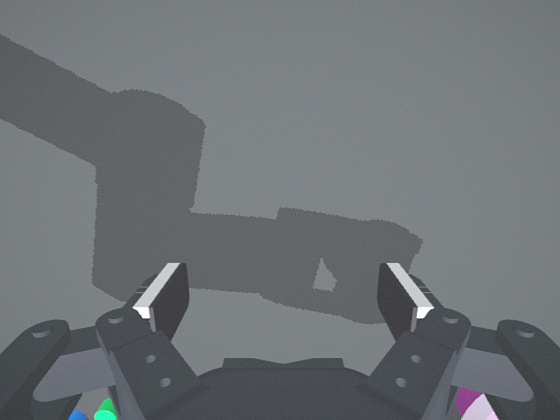

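```bash
python3 - <<'E'
import cv2
t=cv2.imread('pics/top0.png')
def c(x,y,w,h,s,f): cv2.imwrite('pics/'+f,cv2.resize(t[y:y+h,x:x+w],None,fx=s,fy=s,interpolation=cv2.INTER_CUBIC))
c(195,160,170,90,4.7,'c1.png'); c(100,160,100,80,7,'c2.png'); c(370,190,70,95,6,'c3.png')
E
```

```text
(no output)
```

View pics/c1.png

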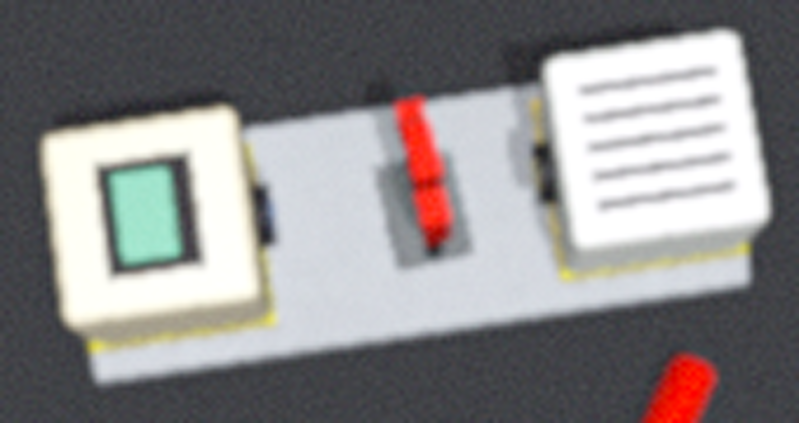

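View pics/c2.png

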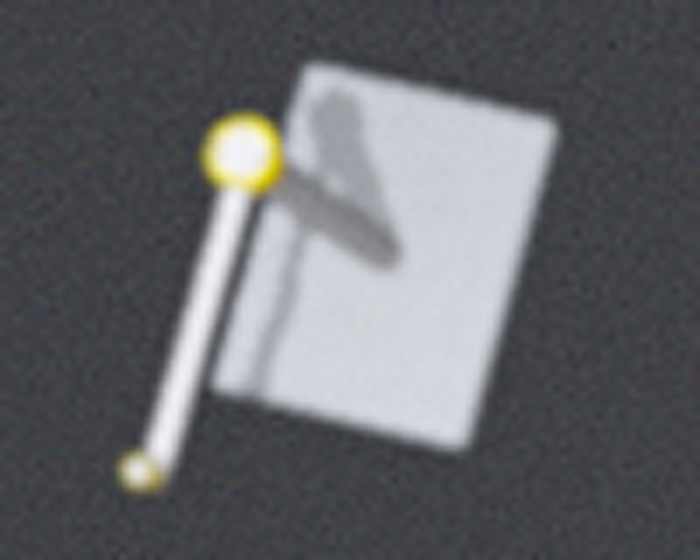

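View pics/c3.png

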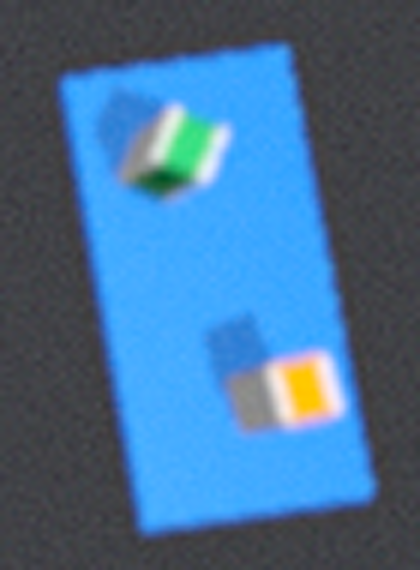

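```bash
cat > p.py <<'E'
from h import *
np.set_printoptions(precision=4,suppress=True)
ci=env.camera_info('top')
def C(pts,s,o,z): return np.array([atz(ci,o[0]+(u+.5)/s-.5,o[1]+(v+.5)/s-.5,z) for u,v in pts])
o=(195,160)
D=C([(42,135),(235,106),(262,303),(70,328)],4.7,o,.14);L=C([(547,52),(738,30),(768,215),(580,248)],4.7,o,.14)
print('det',D[:,:2].tolist(),D.mean(0));print('lamp',L.mean(0))
d=D.mean(0)-L.mean(0);print('dist',np.hypot(*d[:2]),'yaw y',np.degrees(np.arctan2(d[1],d[0])),'mid',(D.mean(0)+L.mean(0))/2)
print('base corners',C([(98,383),(750,286)],4.7,o,.015))
B=C([(410,100),(430,180)],4.7,o,.174);print('block handle bits',B)
print('foot',C([(378,170),(455,155),(470,250),(402,268)],4.7,o,.025))
P=C([(242,152)],7,(100,160),.184)[0];T=C([(138,470)],7,(100,160),.193)[0]
print('post',P,'tip',T,np.linalg.norm((P-T)[:2]),np.degrees(np.arctan2(*(P-T)[1::-1])))
H=C([(305,62),(558,122),(466,450),(212,388)],7,(100,160),.012);print(H,H.mean(0))
S=C([(270,365),(328,352),(343,412),(283,430)],6,(370,190),.076);print('cell',S,S.mean(0))
G=C([(178,105),(230,130),(210,183),(160,165)],6,(370,190),.076);print('ref',G.mean(0))
E
python3 p.py
```

```text
det [[0.6150321347672605, 0.1626249302116113], [0.628173030489424, 0.06384105952257896], [0.5265342905990604, 0.050761893921025245], [0.5155682275338878, 0.14764816888011326]] [0.5713 0.1062 0.14  ]
lamp [ 0.6085 -0.1508  0.14  ]
dist 0.25973366523187413 yaw y 98.22603120633613 mid [ 0.5899 -0.0223  0.14  ]
base corners [[ 0.4998  0.1517  0.015 ]
 [ 0.5479 -0.2127  0.015 ]]
block handle bits [[ 0.6218 -0.0256  0.174 ]
 [ 0.5814 -0.0347  0.174 ]]
foot [[ 0.6158 -0.0066  0.025 ]
 [ 0.6235 -0.0498  0.025 ]
 [ 0.5695 -0.057   0.025 ]
 [ 0.5601 -0.0191  0.025 ]]
post [0.6255 0.3168 0.184 ] tip [0.5187 0.3445 0.193 ] 0.1103422730358403 -14.554121904472854
[[0.7006 0.3492 0.012 ]
 [0.6748 0.2505 0.012 ]
 [0.5482 0.2835 0.012 ]
 [0.5737 0.3813 0.012 ]] [0.6243 0.3161 0.012 ]
cell [[ 0.4626 -0.3483  0.076 ]
 [ 0.4675 -0.3722  0.076 ]
 [ 0.443  -0.3767  0.076 ]
 [ 0.436  -0.352   0.076 ]] [ 0.4523 -0.3623  0.076 ]
ref [ 0.554  -0.3227  0.076 ]
```

play_rows(travel=[[2.1,-3,0.5],[2.1,-3,0.5],[2.1,-3,0.5],[2.1,-3,0.5],[2.1,-3,0.5],[2.1,-3,0.5],[2.1,-3,0.5],[2.1,-3,0.5],[2.1,-3,0.5],[2.1,-3,0.5],[2.1,-3,0.5],[2.1,-3,0.5]], rotation=[[0,0,-0.08],[0,0,-0.08],[0,0,-0.08],[0,0,-0.08],[0,0,-0.08],[0,0,-0.08],[0,0,-0.08],[0,0,-0.08],[0,0,-0.08],[0,0,-0.08],[0,0,-0.08],[0,0,-0.08]], claw=[8.5,8.5,8.5,8.5,8.5,8.5,8.5,8.5,8.5,8.5,8.5,8.5])

```text
time_s: 1.15
position: [0.4638, 0.134, 0.2899]
tool_rot: [[-0.008, 0.983, 0.185], [0.002, 0.185, -0.983], [-1.0, -0.007, -0.003]]
ft_force: [0.4, 0.4, 0.8]
grip_width: 0.0849
```

play_rows(travel=[[2.6,-3.2,0],[2.6,-3.2,0],[2.6,-3.2,0],[2.6,-3.2,0],[2.0,-3.0,0],[0,0,0]], rotation=[[0,0,0.02],[0,0,0.02],[0,0,0],[0,0,0],[0,0,0],[0,0,0]], claw=[8.5,8.5,8.5,8.5,8.5,8.5])

```text
time_s: 1.65
position: [0.5908, -0.0344, 0.2886]
tool_rot: [[-0.008, 0.976, 0.215], [0.001, 0.215, -0.977], [-1.0, -0.008, -0.003]]
ft_force: [0.8, 0.3, -0.6]
grip_width: 0.085
```

```bash
python3 - <<'E'
from h import *
ci=env.camera_info('wrist'); im=snap('wrist','w1.png'); import pickle; pickle.dump(ci,open('w1.pkl','wb'))
print(env.observe()['position'],env.observe()['tool_rot'],env.observe()['q'])
E
```

```text
[ 0.58959672 -0.03221511  0.28876957] [[-0.00902552  0.97625083  0.21645522]
 [ 0.00230215  0.21648375 -0.97628351]
 [-0.99995662 -0.00831315 -0.00420135]] [-1.46042814e+01  2.45005306e+01  6.05867454e+01 -2.75934132e-03
  9.54464062e+01 -2.71065591e+01]
```

View pics/w1.png

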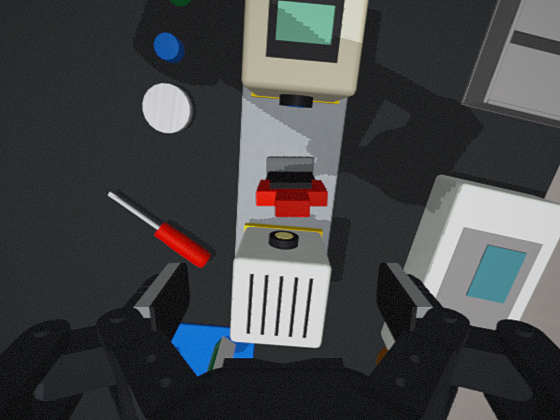

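```bash
python3 - <<'E'
from h import *
import pickle
ci=pickle.load(open('w1.pkl','rb'));print(ci['eye'])
im=cv2.imread('pics/w1.png');cv2.imwrite('pics/w1c.png',cv2.resize(im[145:255,225:355],None,fx=6,fy=5.4*6/5.4,interpolation=cv2.INTER_CUBIC)[:600])
print(proj(ci,[.592,-.033,.189]))
E
```

```text
[0.57634829 0.03511292 0.43220212]
(np.float64(285.96285015445625), np.float64(210.82629570100815))
```

View pics/w1c.png

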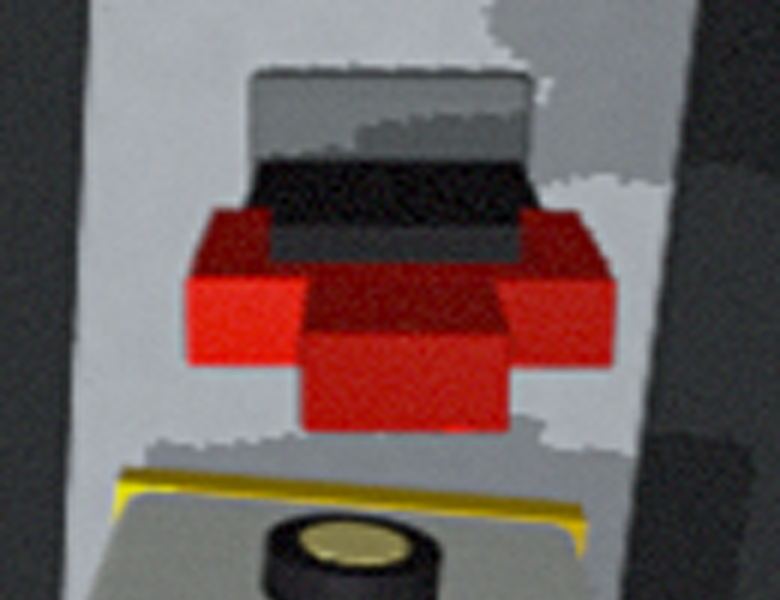

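```bash
python3 - <<'E'
from h import *
import pickle
np.set_printoptions(precision=4,suppress=True)
ci=pickle.load(open('w1.pkl','rb'))
g=lambda P,z:np.array([atz(ci,225+(u+.5)/6-.5,145+(v+.5)/6-.5,z) for u,v in P])
t=g([(303,334),(509,334),(509,430),(302,430)],.189);print(t,t.mean(0))
d=t[1]-t[0]+t[2]-t[3];print(np.degrees(np.arctan2(d[1],d[0])))
b=g([(187,280),(613,280),(613,366),(187,366)],.156);print(b.mean(0));d=b[1]-b[0];print(np.linalg.norm(d),np.degrees(np.arctan2(d[1],d[0])))
# housings/ photometer from wrist
G=np.array([atz(ci,*p,.14) for p in [(242.5,253),(329.5,262),(318,347),(232,340)]]);print('lamp',G,G.mean(0))
f=np.array([atz(ci,*p,.025) for p in [(225+250/6,145+72/6),(225+530/6,145+72/6)]]);print(f)
E
```

```text
[[ 0.5818 -0.0265  0.189 ]
 [ 0.608  -0.0206  0.189 ]
 [ 0.6112 -0.0333  0.189 ]
 [ 0.5844 -0.0393  0.189 ]] [ 0.5963 -0.0299  0.189 ]
12.658658026302497
[ 0.5962 -0.0301  0.156 ]
0.06267450557679285 12.631193075680084
lamp [[ 0.5627 -0.0985  0.14  ]
 [ 0.649  -0.0889  0.14  ]
 [ 0.6626 -0.1886  0.14  ]
 [ 0.5702 -0.2006  0.14  ]] [ 0.6112 -0.1442  0.14  ]
[[ 0.5632 -0.0152  0.025 ]
 [ 0.6207 -0.0024  0.025 ]]
```

play_rows(travel=[[0.65,0.2,-3],[0,0,-4],[0,0,-3.5],[0,0,-1.5],[0,0,-0.4],[0,0,0]], rotation=[[0,-0.009,0],[0,0,0],[0,0,0],[0,0,0],[0,0,0],[0,0,0]], claw=[8.5,8.5,8.5,8.5,8.5,8.5])

```text
time_s: 2.2
position: [0.5937, -0.0264, 0.1616]
tool_rot: [[0.003, 0.976, 0.218], [0.003, 0.218, -0.976], [-1.0, 0.004, -0.002]]
ft_force: [0.8, 0.4, 1.6]
grip_width: 0.0853
```

```bash
python3 - <<'E'
from h import *
ci=env.camera_info('wrist'); im=snap('wrist','w2.png');print(env.observe()['position'])
E
```

```text
[ 0.59403581 -0.02645267  0.16238116]
```

View pics/w2.png

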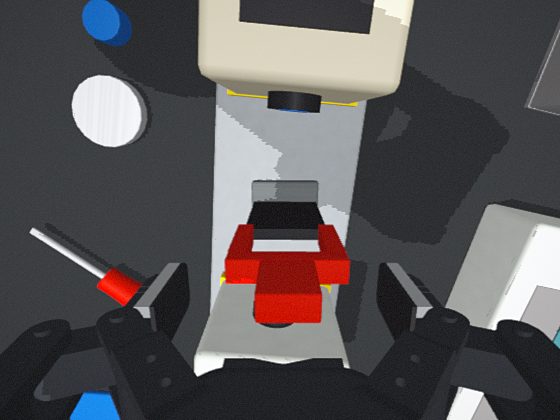

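```bash
python3 - <<'E'
from h import *
ci=env.camera_info('wrist'); 
G=np.array([atz(ci,*p,.189) for p in [(254.5,290),(322,290),(322,322),(255,322)]]);print(G.round(4),G.mean(0))
E
```

```text
[[ 0.5816 -0.0254  0.189 ]
 [ 0.6086 -0.0194  0.189 ]
 [ 0.6124 -0.0341  0.189 ]
 [ 0.5848 -0.0402  0.189 ]] [ 0.59685595 -0.02979532  0.189     ]
```

play_rows(travel=[[0.3,-0.33,-0.1],[0,0,0],[0,0,0],[0,0,0],[0,0,0],[0,0,0],[0,0,0],[0,0,0],[0,0,0],[0,0,0]], rotation=[[0,0,0],[0,0,0],[0,0,0],[0,0,0],[0,0,0],[0,0,0],[0,0,0],[0,0,0],[0,0,0],[0,0,0]], claw=[8.5,4,2.0,2.0,2.0,2.0,2.0,2.0,2.0,2.0], squeeze=70)

```text
time_s: 3.08
position: [0.5991, -0.0298, 0.1678]
tool_rot: [[0.014, 0.976, 0.219], [0.0, 0.219, -0.976], [-1.0, 0.014, 0.003]]
ft_force: [0.0, -0.1, 0.2]
grip_width: 0.0262
```

```bash
python3 - <<'E'
from h import *
ci=env.camera_info('wrist'); im=snap('wrist','w3.png');o=env.observe();print(o['position'],o['grip_width'],o['qvel'])
s=snap('side','s3.png');cv2.imwrite('pics/s3c.png',cv2.resize(s[130:290,180:400,::-1],None,fx=3.5,fy=3.5))
E
```

```text
[ 0.59911991 -0.02982328  0.1678173 ] 0.026345382169742724 [ 0.01427166  0.04402655 -0.04865602 -0.04735057  0.14420089  0.02641642]
```

View pics/w3.png

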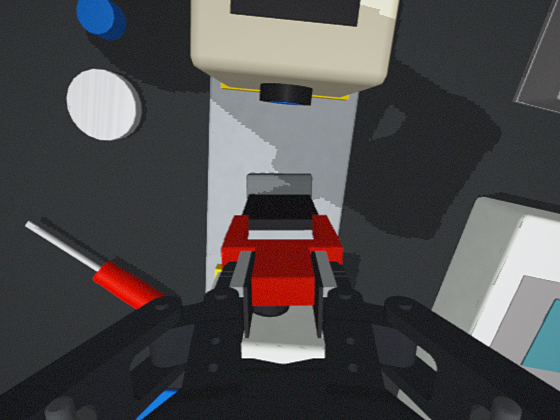

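View pics/s3c.png

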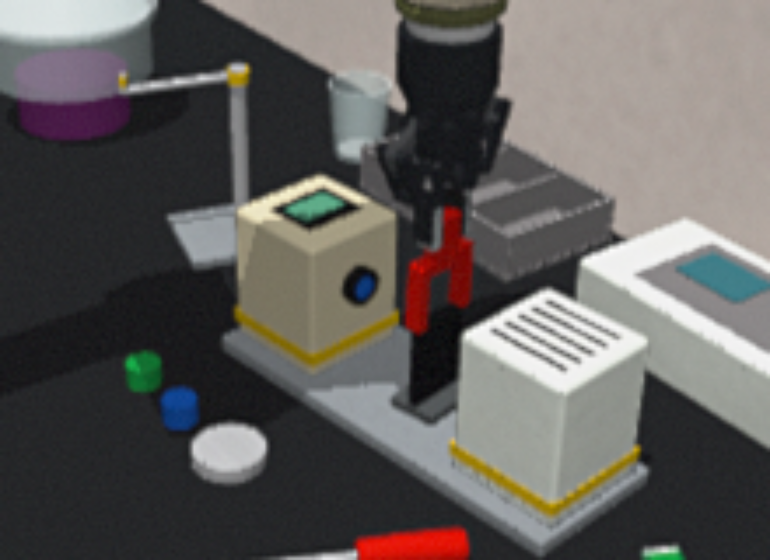

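play_rows(travel=[[0,0,2],[0,0,3.5],[0,0,3.5],[0,0,3.5],[-0.5,1,2.5],[-1,2.5,0],[-1.2,3,0],[-1.2,3,0],[-1.2,3,0],[-1.2,3,0],[-1.2,3,0],[-1.2,3,0]], rotation=[[0,0,0],[0,0,0],[0,0,0],[0,0,0],[0,0,0],[0,0,0.08],[0,0,0.11],[0,0,0.11],[0,0,0.11],[0,0,0.11],[0,0,0.11],[0,0,0.11]], claw=[2,2,2,2,2,2,2,2,2,2,2,2])

```text
time_s: 4.18
position: [0.507, 0.1879, 0.3217]
tool_rot: [[0.007, 0.556, 0.831], [0.006, 0.831, -0.556], [-1.0, 0.008, 0.002]]
ft_force: [0.5, 1.1, -1.2]
grip_width: 0.0262
```

play_rows(travel=[[-1.2,3,0],[-1.2,3,0],[-1.2,3,0],[-1,3,0],[-0.8,3,0],[-0.2,2,0],[0,0.3,-1.5],[0,0,-3],[0,0,-3],[0,0,-1.3],[0,0,0]], rotation=[[0,0,0.09],[0,0,0.09],[0,0,0.08],[0,0,0.06],[0,0,0.02],[0,0,0],[0,0,0],[0,0,0],[0,0,0],[0,0,0],[0,0,0]], claw=[2,2,2,2,2,2,2,2,2,2,2])

```text
time_s: 5.1
position: [0.4411, 0.3763, 0.2303]
tool_rot: [[0.005, 0.213, 0.977], [0.01, 0.977, -0.213], [-1.0, 0.011, 0.002]]
ft_force: [-0.9, 0.4, -1.7]
grip_width: 0.0261
```

```bash
python3 - <<'E'
from h import *
o=env.observe();print(o['position'],o['tool_rot'],o['grip_width'],o['ft_force'])
s=snap('side','s4.png');cv2.imwrite('pics/s4c.png',cv2.resize(s[80:240,100:300,::-1],None,fx=3.7,fy=3.7,interpolation=cv2.INTER_CUBIC))
s=snap('top','t4.png');cv2.imwrite('pics/t4c.png',cv2.resize(s[140:290,70:220,::-1],None,fx=4,fy=4,interpolation=cv2.INTER_CUBIC))
snap('wrist','w4.png')
E
```

```text
[0.44106629 0.37625717 0.23027087] [[ 0.00477692  0.21254523  0.97713955]
 [ 0.01047187  0.97708649 -0.21258488]
 [-0.99993376  0.01124798  0.00244172]] 0.026072565272488878 [-0.85227087  0.43156251 -1.65083293]
```

View pics/s4c.png

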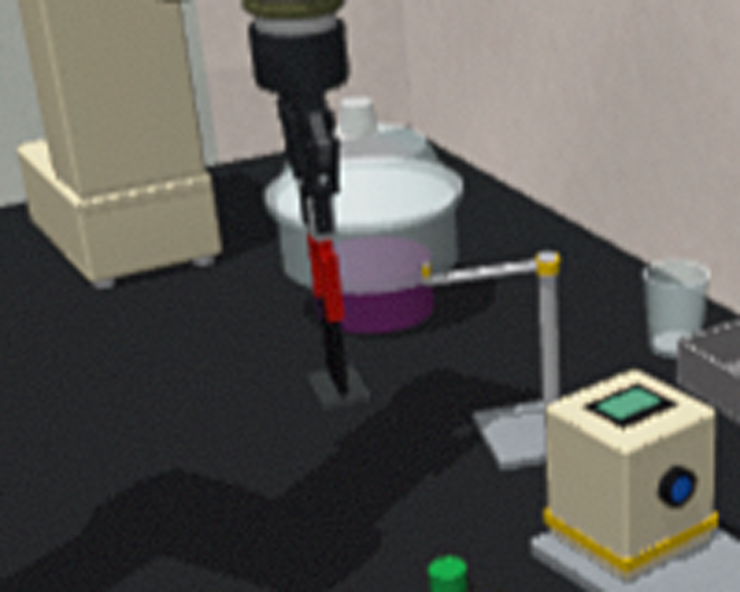

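View pics/t4c.png

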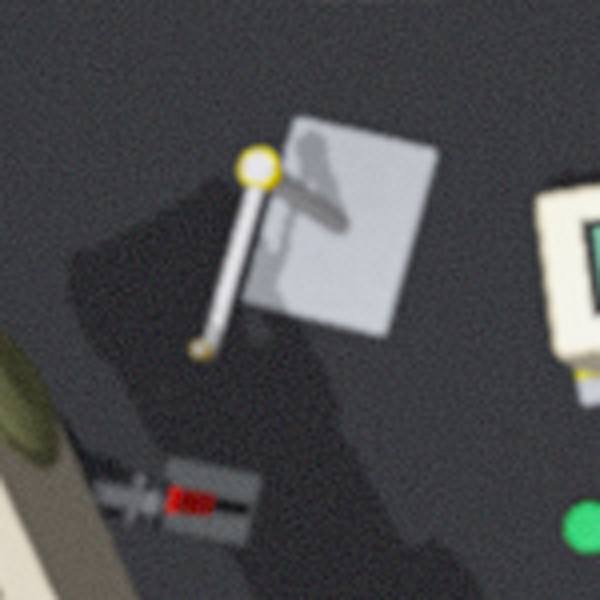

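View pics/w4.png

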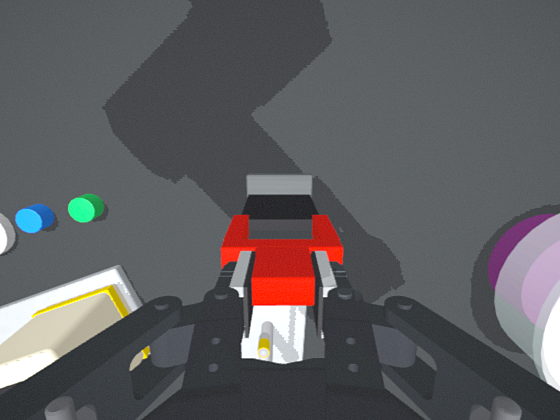

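```bash
python3 - <<'E'
from h import *
s=cv2.imread('pics/w4.png');cv2.imwrite('pics/w4c.png',cv2.resize(s[290:370,215:335],None,fx=6,fy=6,interpolation=cv2.INTER_CUBIC))
ci=env.camera_info('wrist')
print(proj(ci,[.5187,.3445,.193]),proj(ci,[.6255,.3168,.184]))
for p in [(264,352),(264,345)]: print(atz(ci,*p,.193))
E
```

```text
(np.float64(258.27547073000835), np.float64(348.50002410890124)) (np.float64(256.35503509962325), np.float64(454.3419447727274))
[0.5223901  0.34767274 0.193     ]
[0.51678699 0.34898347 0.193     ]
```

View pics/w4c.png

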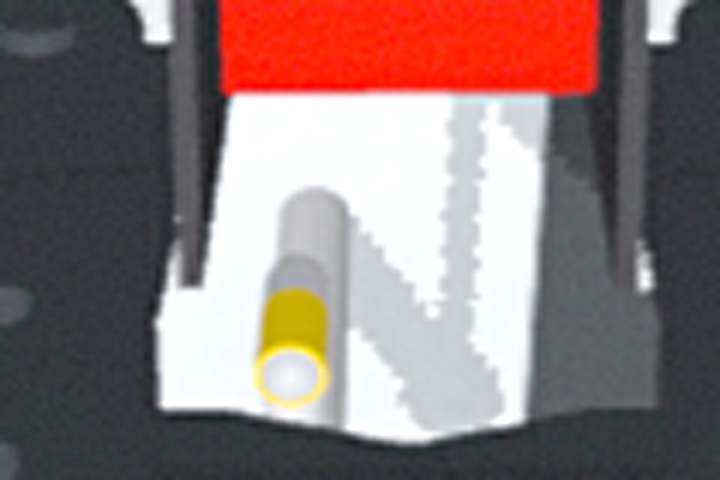

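play_rows(travel=[[0,-0.8,0],[0.5,-0.1,0],[1.5,-0.4,0],[2,-0.5,0],[2,-0.5,0],[2,-0.5,0]], rotation=[[0,0,-0.04],[0,0,0],[0,0,0],[0,0,0],[0,0,0],[0,0,0]], claw=[2,2,2,2,2,2])

```text
time_s: 5.75
position: [0.5249, 0.3501, 0.2437]
tool_rot: [[0.021, 0.246, 0.969], [0.02, 0.969, -0.246], [-1.0, 0.025, 0.015]]
ft_force: [-8.3, -0.7, -7.9]
grip_width: 0.0263
```

```bash
python3 - <<'E'
from h import *
o=env.observe();print(o['position'],o['tool_rot'],o['grip_width'],o['ft_force'])
s=snap('side','s5.png');cv2.imwrite('pics/s5c.png',cv2.resize(s[80:240,120:280,::-1],None,fx=3.7,fy=3.7,interpolation=cv2.INTER_CUBIC))
s=snap('top','t5.png');cv2.imwrite('pics/t5c.png',cv2.resize(s[150:270,80:200,::-1],None,fx=5,fy=5,interpolation=cv2.INTER_CUBIC))
E
```

```text
[0.52492905 0.35010903 0.24365422] [[ 0.02100333  0.24551359  0.96916559]
 [ 0.02024775  0.96907616 -0.24592973]
 [-0.99957435  0.02478877  0.01538273]] 0.026293892667546063 [-8.30667221 -0.66106137 -7.93517207]
```

View pics/s5c.png

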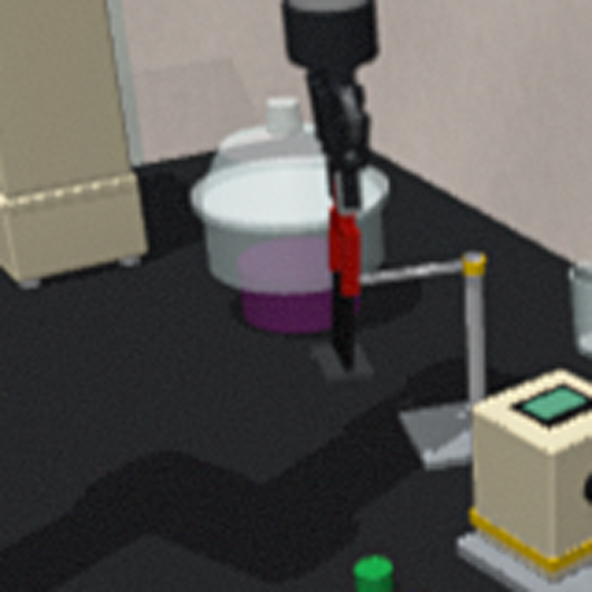

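View pics/t5c.png

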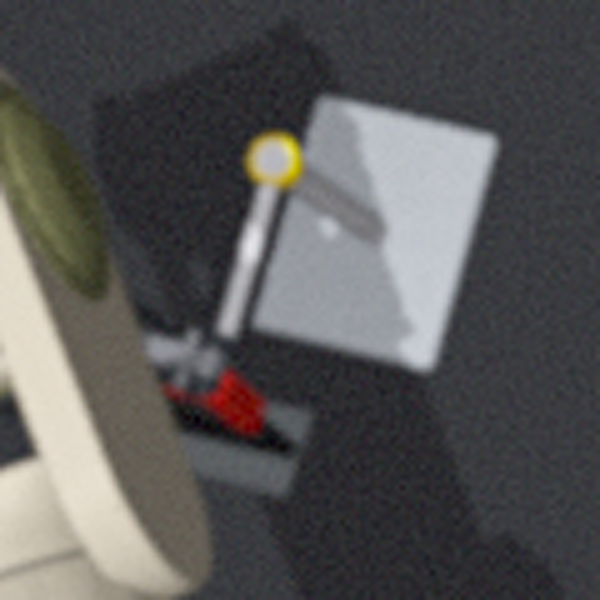

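play_rows(travel=[[-1.5,0.4,0],[-1.5,0.4,-0.5],[-0.5,0.1,-0.5],[0,0,0]], rotation=[[0,0,0],[0.02,-0.021,0],[0,0,0],[0,0,0]], claw=[2,2,2,2])

```text
time_s: 6.18
position: [0.4911, 0.3594, 0.2347]
tool_rot: [[0.05, 0.247, 0.968], [0.043, 0.968, -0.249], [-0.998, 0.054, 0.038]]
ft_force: [-0.1, 0.5, -1.7]
grip_width: 0.0267
```

```bash
python3 - <<'E'
from h import *
o=env.observe();print(o['position'],o['tool_rot'],o['grip_width'],o['ft_force'])
s=snap('side','s6.png');cv2.imwrite('pics/s6c.png',cv2.resize(s[100:220,140:260,::-1],None,fx=5,fy=5,interpolation=cv2.INTER_CUBIC))
snap('wrist','w6.png')
E
```

```text
[0.49109054 0.35936462 0.23471125] [[ 0.05001778  0.2466024   0.96782513]
 [ 0.04272958  0.96762241 -0.24875904]
 [-0.99783386  0.05379714  0.03786111]] 0.02671670715203975 [-0.10654031  0.53312127 -1.72936973]
```

View pics/s6c.png

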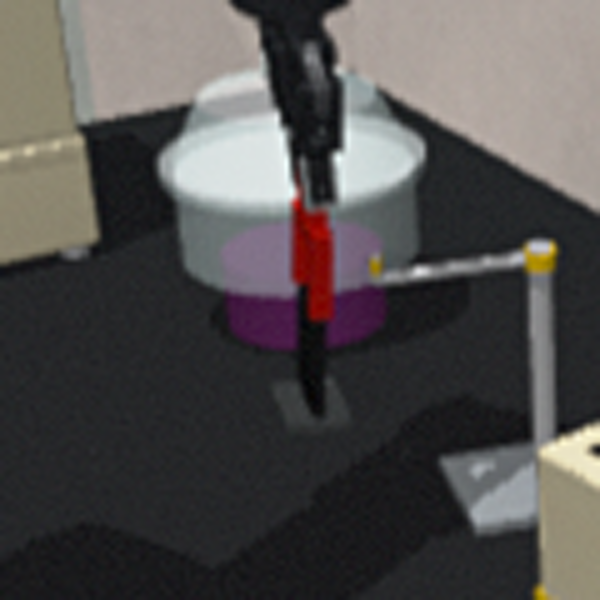

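View pics/w6.png

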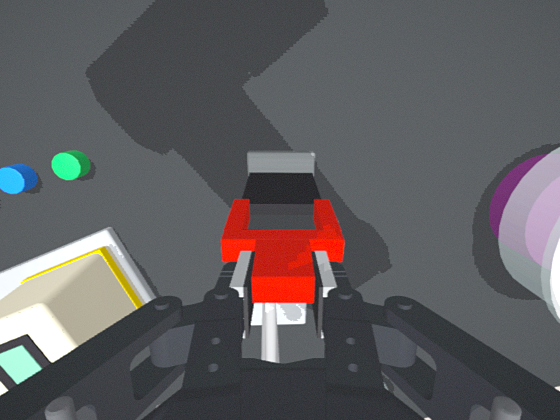

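```bash
python3 - <<'E'
from h import *
s=cv2.imread('pics/w6.png');cv2.imwrite('pics/w6c.png',cv2.resize(s[145:310,212:352],None,fx=4,fy=3.6*4/3.6,interpolation=cv2.INTER_CUBIC)[:,:])
s=cv2.imread('pics/w4.png');cv2.imwrite('pics/w4d.png',cv2.resize(s[165:313,212:352],None,fx=4,fy=4,interpolation=cv2.INTER_CUBIC)[:,:])
E
```

```text
(no output)
```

View pics/w6c.png

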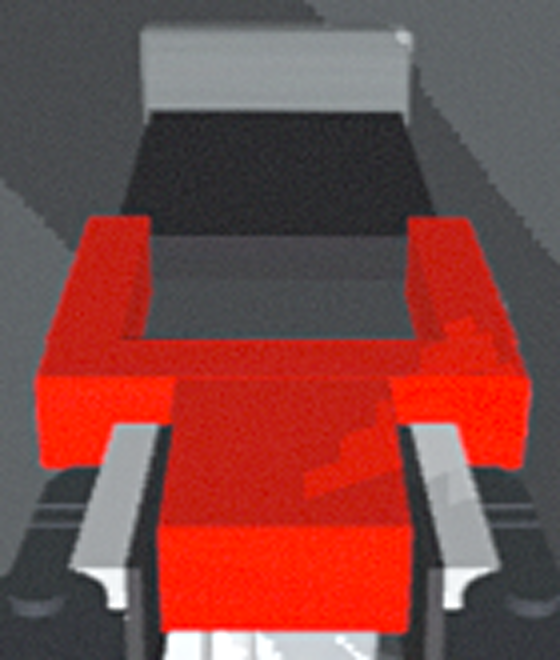

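View pics/w4d.png

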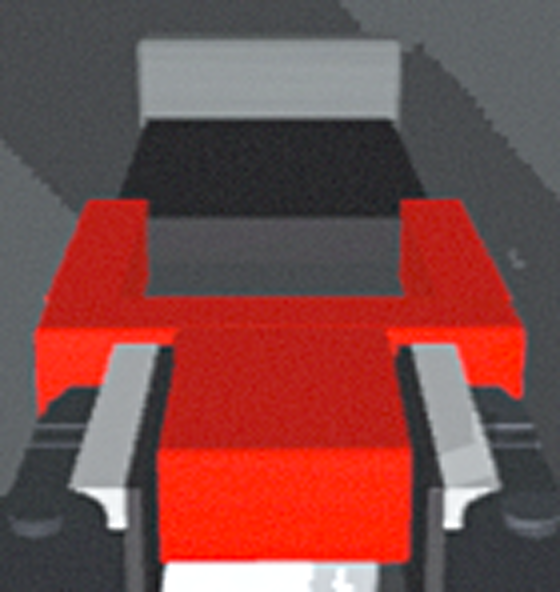

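```bash
cat > pnp.py <<'E'
from h import *
np.set_printoptions(precision=4,suppress=True)
# block frame mm points: x right in image, y up in image
def pnp(obj,px,ci):
    f=K(ci);Km=np.array([[f,0,ci['cx']],[0,f,ci['cy']],[0,0,1.]])
    ok,r,t=cv2.solvePnP(np.array(obj,float)/1000,np.array(px,float),Km,None,flags=cv2.SOLVEPNP_SQPNP)
    ok,r,t=cv2.solvePnP(np.array(obj,float)/1000,np.array(px,float),Km,None,r,t,True)
    e=cv2.projectPoints(np.array(obj,float)/1000,r,t,Km,None)[0][:,0]-px
    R=np.array(ci['rotation']);Rb=R@cv2.Rodrigues(r)[0];tb=R@t[:,0]+ci['eye']
    return Rb,tb,np.abs(e).max()
E
python3 - <<'E'
from pnp import *
obj=[(-14,7,174),(14,7,174),(14,-7,174),(-14,-7,174),(-32,7,141),(32,7,141),(32,-7,141),(-32,-7,141),(-30,22,10),(30,22,10),(-32,7,85),(32,7,85)]
c6=[(160,527),(410,527),(410,631),(162,631),(37,378),(529,380),(522,466),(42,466),(142,32),(410,32),(88,217),(470,219)]
c4=[(160,450),(410,450),(410,560),(163,560),(37,328),(524,328),(520,395),(39,410),(138,42),(400,42),(85,200),(460,200)]
o=env.observe();ci=env.camera_info('wrist')
Rt=o['tool_rot'];tt=o['position']
for c,off in((c6,(212,145)),(c4,(212,165))):
    px=np.array([(off[0]+(u+.5)/4-.5,off[1]+(v+.5)/4-.5) for u,v in c])
    Rb,tb,e=pnp(obj,px,ci)
    eye=tb+Rb@[0,0,.129]
    print('err',e);print('block in tool: z axis',Rt.T@Rb[:,2],'eye',Rt.T@(eye-tt));print('world z',Rb[:,2],'eye',eye,'tcp',tt)
E
```

```text
err 1.764054439455549
block in tool: z axis [-0.9914  0.0133  0.1305] eye [ 0.026   0.0004 -0.005 ]
world z [ 0.0786 -0.0625  0.9949] eye [0.4889 0.3621 0.2094] tcp [0.4923 0.3593 0.2355]
err 5.618658616985215
block in tool: z axis [-0.9997  0.0235  0.0095] eye [ 0.0265 -0.      0.0008]
world z [-0.0363 -0.0229  0.9991] eye [0.4945 0.3603 0.209 ] tcp [0.4923 0.3593 0.2355]
```

play_rows(travel=[[0,-0.2,-0.3],[0,-0.2,-0.2],[0,0,0]], rotation=[[-0.03,-0.04,0],[-0.03,-0.04,0],[0,0,0]], claw=[2,2,2])

```text
time_s: 6.53
position: [0.4949, 0.355, 0.2319]
tool_rot: [[0.137, 0.245, 0.96], [-0.018, 0.969, -0.245], [-0.99, 0.016, 0.137]]
ft_force: [0.2, 0.3, -2.4]
grip_width: 0.0262
```

play_rows(travel=[[1,-0.25,-0.1],[1.5,-0.4,-0.1]], rotation=[[0,0,0],[0,0,0]], claw=[2,2])

```text
time_s: 6.7
position: [0.52, 0.3496, 0.2312]
tool_rot: [[0.136, 0.242, 0.961], [-0.016, 0.97, -0.242], [-0.991, 0.018, 0.136]]
ft_force: [0.4, -0.0, -1.7]
grip_width: 0.0262
```

play_rows(travel=[[1.5,-0.45,-0.05],[1.8,-0.5,-0.05],[1.5,-0.4,-0.05]], rotation=[[0,0,0],[0,0,0],[0,0,0]], claw=[2,2,2])

```text
time_s: 6.95
position: [0.5731, 0.3349, 0.2305]
tool_rot: [[0.135, 0.242, 0.961], [-0.013, 0.97, -0.243], [-0.991, 0.021, 0.134]]
ft_force: [0.6, -0.2, -1.9]
grip_width: 0.0267
```

```bash
python3 - <<'E'
from h import *
o=env.observe();print(o['position'],o['tool_rot'],o['grip_width'],o['ft_force'])
s=snap('side','s7.png');cv2.imwrite('pics/s7c.png',cv2.resize(s[100:220,160:280,::-1],None,fx=5,fy=5,interpolation=cv2.INTER_CUBIC))
snap('wrist','w7.png')
E
```

```text
[0.57312641 0.33492524 0.23049584] [[ 0.13514956  0.24208667  0.96079584]
 [-0.01268439  0.97003583 -0.24263058]
 [-0.99074401  0.02060431  0.13417064]] 0.026656497762347027 [ 0.6449993  -0.15618916 -1.93730848]
```

View pics/s7c.png

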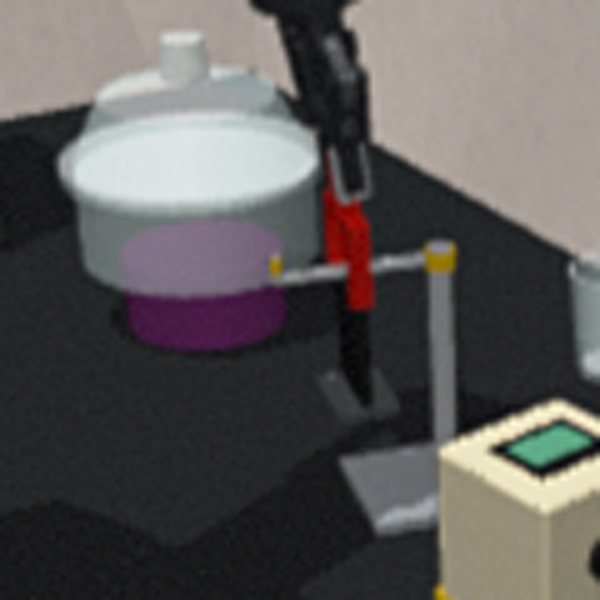

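View pics/w7.png

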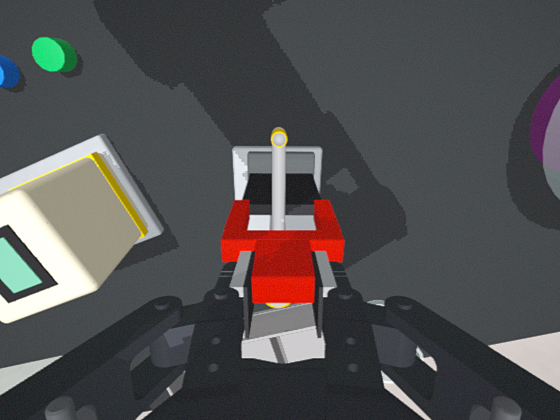

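play_rows(travel=[[0,0,-0.9],[0,0,-0.7],[0,0,-0.4],[0,0,0]], rotation=[[0,0,0],[0,0,0],[0,0,0],[0,0,0]], claw=[2,2,2,2])

```text
time_s: 7.38
position: [0.5748, 0.3335, 0.2071]
tool_rot: [[0.132, 0.245, 0.96], [-0.012, 0.969, -0.246], [-0.991, 0.021, 0.131]]
ft_force: [-0.2, 1.0, -0.5]
grip_width: 0.0261
```

play_rows(travel=[[0,0,-0.25],[0,0,0]], rotation=[[0,0,0],[0,0,0]], claw=[2,2])

```text
time_s: 7.55
position: [0.5743, 0.3339, 0.2044]
tool_rot: [[0.132, 0.245, 0.961], [-0.012, 0.969, -0.245], [-0.991, 0.021, 0.131]]
ft_force: [0.1, -0.2, -1.5]
grip_width: 0.0268
```

play_rows(travel=[[0,0,-0.25],[0,0,-0.1],[0,0,0]], rotation=[[0,0,0],[0,0,0],[0,0,0]], claw=[2,2,2])

```text
time_s: 7.8
position: [0.5743, 0.3343, 0.2046]
tool_rot: [[0.138, 0.244, 0.96], [-0.011, 0.97, -0.244], [-0.99, 0.023, 0.136]]
ft_force: [-0.1, 0.3, -1.9]
grip_width: 0.0261
```

```bash
python3 - <<'E'
from h import *
o=env.observe();print(o['position'],o['ft_force'])
s=snap('side','s8.png');cv2.imwrite('pics/s8c.png',cv2.resize(s[100:220,160:280,::-1],None,fx=5,fy=5,interpolation=cv2.INTER_CUBIC))
E
```

```text
[0.57432032 0.3343048  0.20460783] [-0.0651669   0.32313587 -1.93033538]
```

View pics/s8c.png

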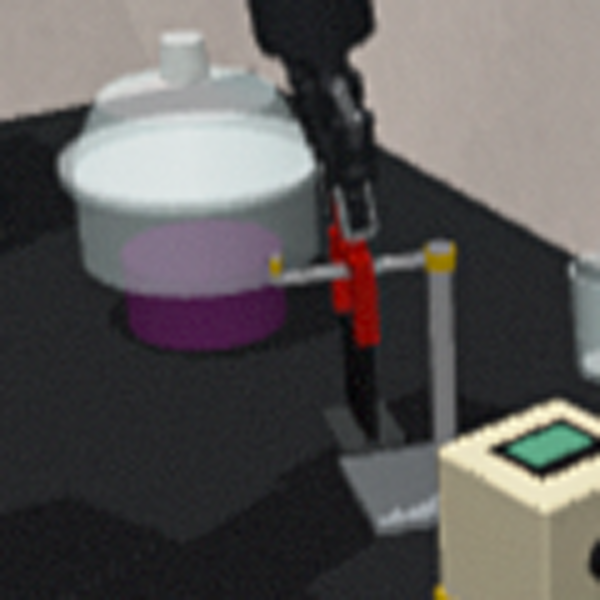

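play_rows(travel=[[0,0,-0.4],[0,0,-0.4]], rotation=[[0,0,0],[0,0,0]], claw=[2,2])

```text
time_s: 8.02
position: [0.5751, 0.3345, 0.2036]
tool_rot: [[0.146, 0.243, 0.959], [-0.009, 0.97, -0.244], [-0.989, 0.027, 0.144]]
ft_force: [-13.3, -5.9, 28.0]
grip_width: 0.0261
```

play_rows(travel=[[0,0,0.2],[0,0,0],[0,0,0],[0,0,0],[0,0,0]], rotation=[[0,0,0],[0,0,0],[0,0,0],[0,0,0],[0,0,0]], claw=[2,3.5,5,6,6])

```text
time_s: 8.43
position: [0.5751, 0.335, 0.207]
tool_rot: [[0.149, 0.242, 0.959], [-0.008, 0.97, -0.244], [-0.989, 0.029, 0.147]]
ft_force: [0.4, -0.7, 0.9]
grip_width: 0.0605
```

```bash
python3 - <<'E'
from h import *
o=env.observe();print(o['position'],o['ft_force'])
s=snap('side','s9.png');cv2.imwrite('pics/s9c.png',cv2.resize(s[100:220,160:280,::-1],None,fx=5,fy=5,interpolation=cv2.INTER_CUBIC))
snap('wrist','w9.png')
E
```

```text
[0.57513905 0.33495939 0.20696444] [ 0.39694666 -0.65295484  0.86306716]
```

View pics/s9c.png

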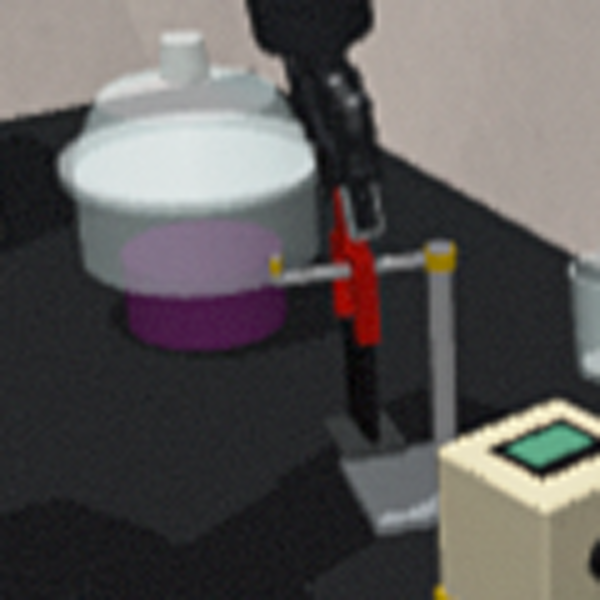

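View pics/w9.png

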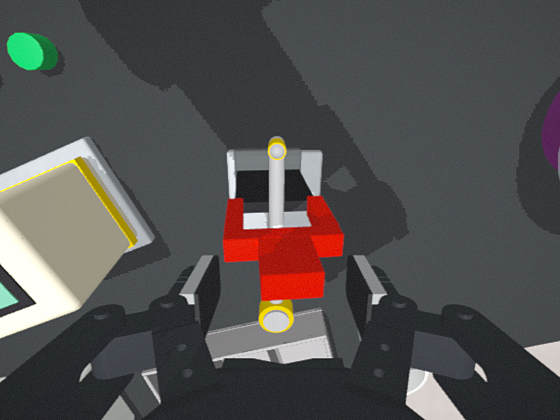

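play_rows(travel=[[-0.4,0,2.5],[-0.5,0,3.5],[-0.5,0,3.5],[-0.5,0,2.5],[-0.6,-2,0],[-0.6,-3.4,0],[-0.6,-3.4,0],[-0.6,-3.4,0],[-0.6,-3.4,0],[-0.6,-3.4,0],[-0.6,-3.4,0],[-0.6,-3.4,0]], rotation=[[0,0,0],[0,0,0],[0,0,0],[0,0.07,0],[0,0.07,-0.08],[0,0,-0.12],[0,0,-0.12],[0,0,-0.12],[0,0,-0.12],[0,0,-0.12],[0,0,-0.12],[0,0,-0.12]], claw=[6.5,7,8.5,8.5,8.5,8.5,8.5,8.5,8.5,8.5,8.5,8.5])

```text
time_s: 9.53
position: [0.5023, 0.0723, 0.3265]
tool_rot: [[-0.012, 0.929, 0.37], [-0.004, 0.37, -0.929], [-1.0, -0.013, -0.001]]
ft_force: [-0.6, -1.0, -0.3]
grip_width: 0.085
```

```bash
python3 - <<'E'
from h import *
o=env.observe();print(o['position'],o['tool_rot'],o['q'])
s=snap('side','s10.png');cv2.imwrite('pics/s10c.png',cv2.resize(s[100:220,160:280,::-1],None,fx=5,fy=5,interpolation=cv2.INTER_CUBIC))
E
```

```text
[0.5023419  0.07232618 0.3264843 ] [[-0.01207939  0.92902909  0.36980945]
 [-0.0035924   0.36979373 -0.92910693]
 [-0.99992059 -0.01255155 -0.00112944]] [ -5.05468654  14.81308301  69.12614135  -0.26785474  96.73199723
 -26.78881452]
```

View pics/s10c.png

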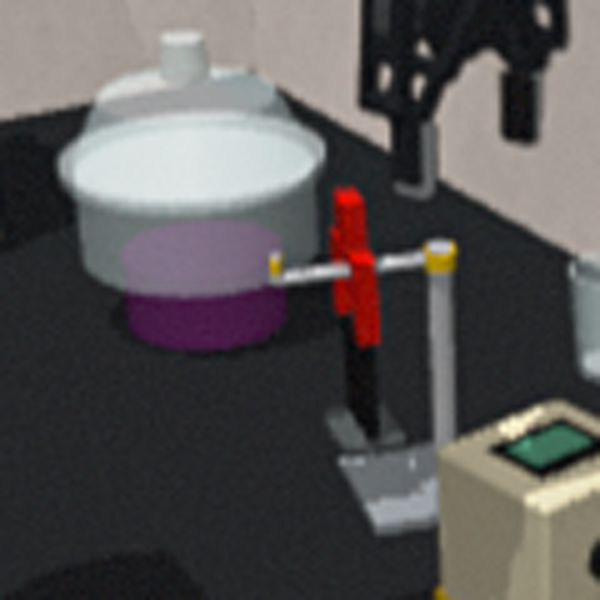

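play_rows(travel=[[-0.4,-3.5,0],[-0.4,-3.5,0],[-0.4,-3.5,0],[-0.4,-3.5,0],[-0.4,-3.5,0],[-0.4,-3.5,0],[-0.4,-3.5,-0.5],[-0.4,-3.5,-1],[-0.4,-3.5,-1],[-0.4,-3.5,-1],[-0.4,-3.5,-1],[-0.3,-3.5,-1]], rotation=[[0,-0.012,-0.12],[0,0,-0.12],[0,0,-0.12],[0,0,-0.12],[0,0,-0.12],[0,0,-0.12],[0,0,-0.12],[0,0,-0.12],[0,0,-0.12],[0,0,-0.12],[0,0,-0.12],[0,0,-0.12]], claw=[8.5,8.5,8.5,8.5,8.5,8.5,8.5,8.5,8.5,8.5,8.5,8.5])

```text
time_s: 10.58
position: [0.4497, -0.3697, 0.271]
tool_rot: [[-0.001, 0.441, -0.898], [-0.004, -0.898, -0.441], [-1.0, 0.003, 0.003]]
ft_force: [0.8, -0.4, 0.0]
grip_width: 0.0849
```

Yaw is −63.8°; turn another −13° and look.

play_rows(travel=[[0.3,0.5,-1],[0.2,0.5,-1],[0,0,-0.5],[0,0,0]], rotation=[[0,0,-0.12],[0,0,-0.11],[0,0,0],[0,0,0]], claw=[8.5,8.5,8.5,8.5])

```text
time_s: 10.92
position: [0.4522, -0.3676, 0.2395]
tool_rot: [[-0.007, 0.204, -0.979], [0.0, -0.979, -0.204], [-1.0, -0.002, 0.007]]
ft_force: [0.5, 0.4, 0.3]
grip_width: 0.0848
```

```bash
python3 - <<'E'
from h import *
import pickle
ci=env.camera_info('wrist');o=env.observe(); pickle.dump((ci,o),open('w11.pkl','wb'));im=snap('wrist','w11.png')
print(o['position'],o['tool_rot'],o['q'],proj(ci,[.455,-.359,.076]))
E
```

```text
[ 0.45218112 -0.36756443  0.23952281] [[-7.11389838e-03  2.04013419e-01 -9.78942244e-01]
 [ 9.31210363e-05 -9.78966877e-01 -2.04019229e-01]
 [-9.99974692e-01 -1.54253218e-03  6.94527293e-03]] [-50.59885124  24.9833295   67.80242196  -0.31187538  87.47713365
  27.64351897] (np.float64(275.71514232688406), np.float64(186.6583581899245))
```

View pics/w11.png

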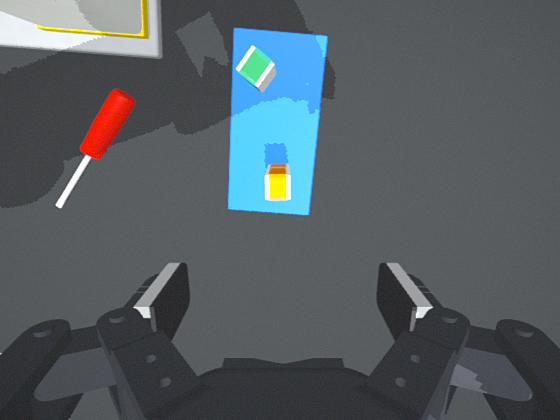

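```bash
python3 - <<'E'
import cv2
s=cv2.imread('pics/w11.png');cv2.imwrite('pics/w11c.png',cv2.resize(s[155:215,245:315],None,fx=9,fy=9,interpolation=cv2.INTER_CUBIC))
E
```

```text
(no output)
```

View pics/w11c.png

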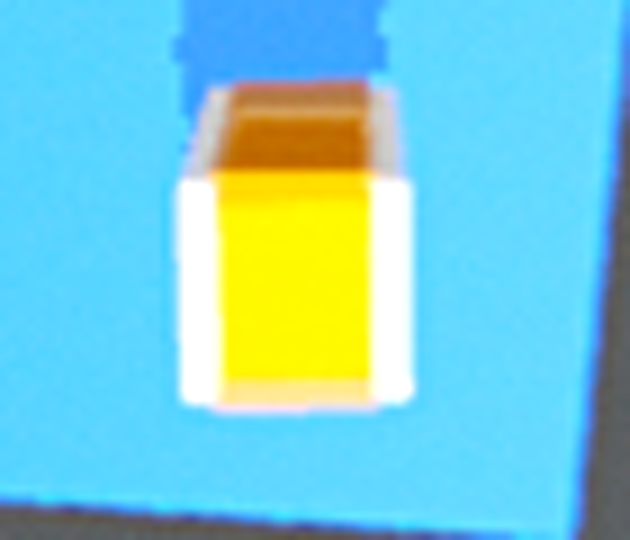

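```bash
python3 - <<'E'
from h import *
import pickle
np.set_printoptions(precision=4,suppress=True)
ci,o=pickle.load(open('w11.pkl','rb'))
t=np.array([atz(ci,245+(u+.5)/9-.5,155+(v+.5)/9-.5,.076) for u,v in [(177,180),(412,180),(413,405),(182,405)]])
print(t,t.mean(0)); d=t[1]-t[0]+t[2]-t[3];print('y',np.degrees(np.arctan2(d[1],d[0])))
d=t[3]-t[0]+t[2]-t[1];print('x',np.degrees(np.arctan2(d[1],d[0])))
print(np.linalg.norm(t[1]-t[0]),np.linalg.norm(t[3]-t[0]))
print((t.mean(0)-o['position'])*100)
E
```

```text
[[ 0.4644 -0.3457  0.076 ]
 [ 0.4696 -0.3705  0.076 ]
 [ 0.4452 -0.3759  0.076 ]
 [ 0.44   -0.351   0.076 ]] [ 0.4548 -0.3608  0.076 ]
y -78.13597909721943
x -167.66719192001273
0.02524980554743485 0.024965134449207307
[  0.264    0.68   -16.3523]
```

play_rows(travel=[[0.26,0.68,-3],[0,0,-4],[0,0,-3],[0,0,-2],[0,0,0]], rotation=[[0,-0.007,0],[0,0,0],[0,0,0],[0,0,0],[0,0,0]], claw=[8.5,8.5,8.5,8.5,8.5])

```text
time_s: 11.38
position: [0.4571, -0.3604, 0.1221]
tool_rot: [[0.009, 0.223, -0.975], [-0.011, -0.975, -0.223], [-1.0, 0.012, -0.007]]
ft_force: [0.0, 0.4, -0.4]
grip_width: 0.085
```

```bash
python3 - <<'E'
from h import *
import pickle
ci=env.camera_info('wrist');o=env.observe(); pickle.dump((ci,o),open('w12.pkl','wb'));im=snap('wrist','w12.png')
cv2.imwrite('pics/w12c.png',cv2.resize(im[225:335,220:350,::-1],None,fx=5,fy=5,interpolation=cv2.INTER_CUBIC))
print(o['position'],o['tool_rot'])
E
```

```text
[ 0.45708659 -0.36043916  0.12210564] [[ 0.0092945   0.22301501 -0.9747707 ]
 [-0.01064314 -0.97473553 -0.22310844]
 [-0.99990016  0.0124483  -0.0066861 ]]
```

View pics/w12.png

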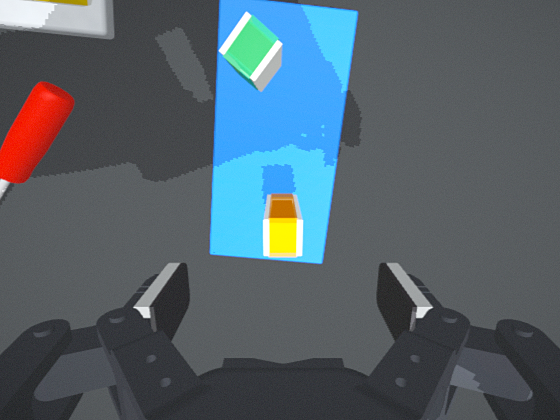

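View pics/w12c.png

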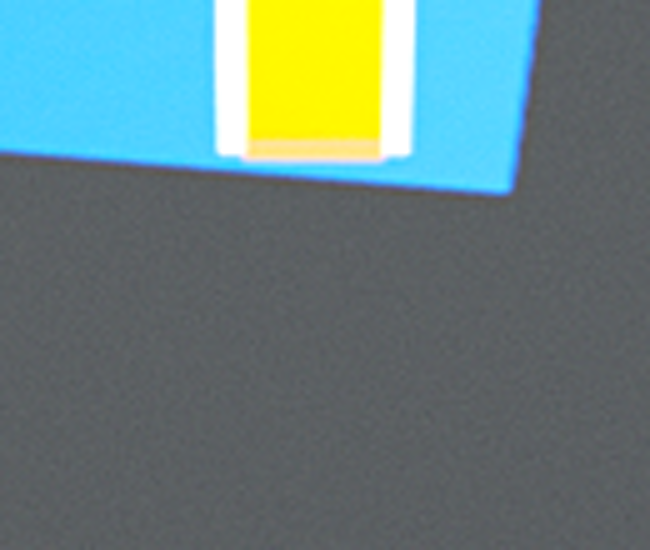

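```bash
python3 - <<'E'
import cv2
s=cv2.imread('pics/w12.png');cv2.imwrite('pics/w12d.png',cv2.resize(s[185:265,245:320],None,fx=7.5,fy=7.5,interpolation=cv2.INTER_CUBIC))
E
```

```text
(no output)
```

View pics/w12d.png

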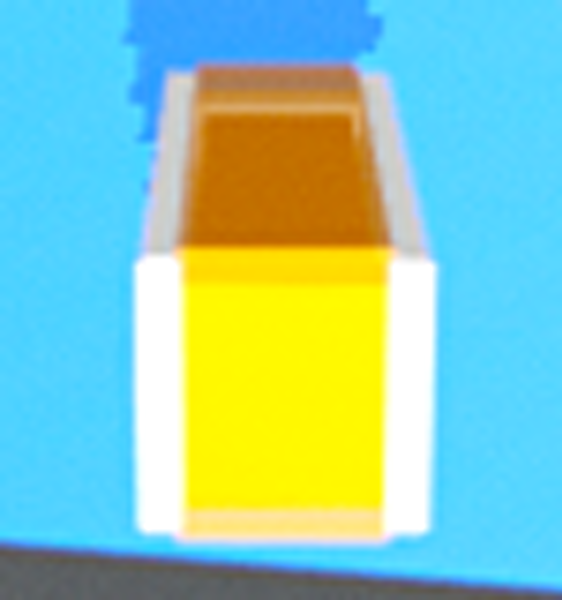

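```bash
python3 - <<'E'
from h import *
import pickle
np.set_printoptions(precision=4,suppress=True)
ci,o=pickle.load(open('w12.pkl','rb'))
t=np.array([atz(ci,245+(u+.5)/7.5-.5,185+(v+.5)/7.5-.5,.076) for u,v in [(134,257),(436,259),(430,534),(137,533)]])
print(t.mean(0)); d=t[1]-t[0]+t[2]-t[3];print('y',np.degrees(np.arctan2(d[1],d[0])))
d=t[3]-t[0]+t[2]-t[1];print('x',np.degrees(np.arctan2(d[1],d[0])))
R=o['tool_rot'];print('tool y yaw',np.degrees(np.arctan2(R[1,1],R[0,1])))
print(np.linalg.norm(t[1]-t[0]),np.linalg.norm(t[3]-t[0]))
p=o['position']+R[:,0]*(.122-.04);print('TCP extrap',p,(t.mean(0)-o['position'])*100)
E
```

```text
[ 0.4549 -0.3606  0.076 ]
y -77.62306363579536
x -167.34097628351319
tool y yaw -77.11280345398855
0.025039964924930345 0.02473386264154209
TCP extrap [ 0.4578 -0.3613  0.0401] [-0.2219 -0.0162 -4.6106]
```

play_rows(travel=[[-0.22,0,-2],[0,0,-3],[0,0,-2],[0,0,-0.8],[0,0,-0.3]], rotation=[[0.011,0.009,-0.01],[0,0,0],[0,0,0],[0,0,0],[0,0,0]], claw=[8.5,8.5,8.5,8.5,8.5])

```text
time_s: 11.85
position: [0.4605, -0.3656, 0.0528]
tool_rot: [[0.016, 0.222, -0.975], [-0.018, -0.975, -0.222], [-1.0, 0.021, -0.011]]
ft_force: [-1.0, -0.2, -0.1]
grip_width: 0.0849
```

play_rows(travel=[[-0.5,0.45,-0.3],[0,0,-0.3],[0,0,0]], rotation=[[0.018,0.016,0],[0,0,0],[0,0,0]], claw=[8.5,8.5,8.5])

```text
time_s: 12.1
position: [0.4567, -0.3622, 0.0506]
tool_rot: [[0.002, 0.224, -0.975], [-0.003, -0.975, -0.224], [-1.0, 0.003, -0.001]]
ft_force: [-0.6, 0.8, 0.0]
grip_width: 0.0852
```

```bash
python3 - <<'E'
from h import *
import pickle
o=env.observe();print(o['position']);ci=env.camera_info('wrist');im=snap('wrist','w13.png')
cv2.imwrite('pics/w13c.png',cv2.resize(im[215:355,130:440,::-1],None,fx=2.5,fy=2.5,interpolation=cv2.INTER_CUBIC))
pickle.dump((ci,o),open('w13.pkl','wb'))
o=env.observe();print(o['position'],o['tool_rot'],o['qvel'])
E
```

```text
[ 0.45667396 -0.36218771  0.05055108]
[ 0.45681095 -0.36233333  0.05091062] [[ 0.00234994  0.22421793 -0.9745362 ]
 [-0.00339719 -0.97453147 -0.22422503]
 [-0.99999147  0.0038376  -0.00152838]] [ 0.11027303 -0.06483814  0.1997322  -0.03511794 -0.55177343  0.25187056]
```

View pics/w13c.png

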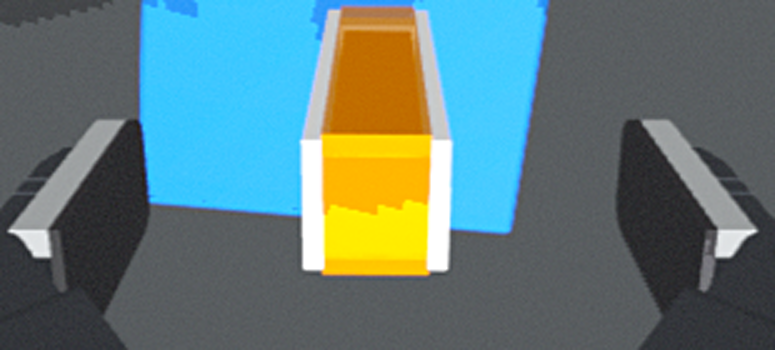

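```bash
python3 - <<'E'
from h import *
import pickle
np.set_printoptions(precision=4,suppress=True)
ci,o=pickle.load(open('w13.pkl','rb'))
t=np.array([atz(ci,130+(u+.5)/2.5-.5,215+(v+.5)/2.5-.5,.076) for u,v in [(302,138),(451,140),(449,270),(303,270)]])
print(t,t.mean(0)); d=t[1]-t[0]+t[2]-t[3];print('y',np.degrees(np.arctan2(d[1],d[0])))
R=o['tool_rot'];print('tool frame offset',R.T@(t.mean(0)-o['position']))
print(np.linalg.norm(t[1]-t[0]),np.linalg.norm(t[3]-t[0]))
E
```

```text
[[ 0.4642 -0.3461  0.076 ]
 [ 0.4693 -0.3697  0.076 ]
 [ 0.4455 -0.3755  0.076 ]
 [ 0.44   -0.3512  0.076 ]] [ 0.4547 -0.3606  0.076 ]
y -77.51238473685899
tool frame offset [-0.0255 -0.0019  0.0015]
0.02418406777217906 0.024783040246515058
```

play_rows(travel=[[-0.25,0.2,-0.9],[-0.03,0.03,-0.5],[-0.03,0.03,-0.1]], rotation=[[0.003,0.002,-0.008],[0,0,0],[0,0,0]], claw=[8.5,7.5,6], squeeze=40)

```text
time_s: 12.4
position: [0.4541, -0.3602, 0.0367]
tool_rot: [[0.003, 0.216, -0.976], [-0.003, -0.976, -0.216], [-1.0, 0.004, -0.002]]
ft_force: [0.2, 0.3, -0.4]
grip_width: 0.0648
```

play_rows(travel=[[0,0,0],[0,0,0],[0,0,0],[0,0,0],[0,0,0]], rotation=[[0,0,0],[0,0,0],[0,0,0],[0,0,0],[0,0,0]], claw=[4.5,3.2,2,1.8,1.8])

```text
time_s: 12.82
position: [0.4538, -0.36, 0.0361]
tool_rot: [[0.002, 0.216, -0.976], [-0.002, -0.976, -0.216], [-1.0, 0.003, -0.001]]
ft_force: [-0.6, -0.1, -0.9]
grip_width: 0.0235
```

```bash
python3 - <<'E'
from h import *
o=env.observe();print(o['position'],o['tool_rot'],o['grip_width'],o['ft_force']);im=snap('wrist','w14.png')
cv2.imwrite('pics/w14c.png',cv2.resize(im[200:350,200:370,::-1],None,fx=4,fy=4,interpolation=cv2.INTER_CUBIC))
E
```

```text
[ 0.45384088 -0.35999203  0.03608973] [[ 0.00190921  0.21591185 -0.97641099]
 [-0.0021968  -0.97640951 -0.21591582]
 [-0.99999576  0.00255721 -0.00138985]] 0.023466338970039725 [-0.56565267 -0.09156523 -0.91276788]
```

View pics/w14c.png

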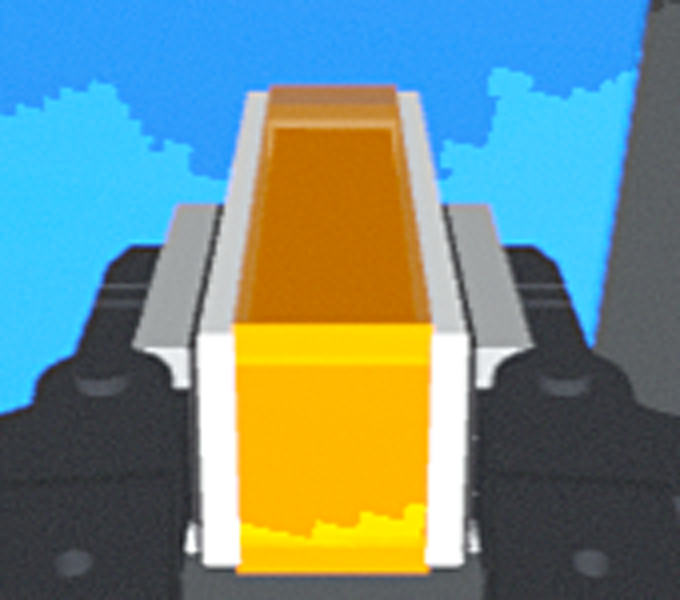

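play_rows(travel=[[0,0,1],[0,0,2],[0,0,3],[0,0,3],[0,0,3],[0,0,3],[0,0,3],[0,0,2],[0.6,1.5,1],[1,2.5,0],[1,2.5,0],[1,2.5,0]], rotation=[[0,0,0],[0,0,0],[0,0,0],[0,0,0],[0,0,0],[0,0,0],[0,0,0],[0,0,0],[0,0,0.05],[0,0,0.1],[0,0,0.1],[0,0,0.1]], claw=[1.8,1.8,1.8,1.8,1.8,1.8,1.8,1.8,1.8,1.8,1.8,1.8])

```text
time_s: 13.87
position: [0.4862, -0.268, 0.2656]
tool_rot: [[0.006, 0.541, -0.841], [-0.006, -0.841, -0.541], [-1.0, 0.008, -0.002]]
ft_force: [0.1, -0.2, -1.1]
grip_width: 0.0235
```

play_rows(travel=[[1,2.4,0],[1,2.4,0],[1,2.4,0],[1,2.4,0],[1,2.4,0],[1,2.4,0],[1,2.4,0],[1,2.4,0],[1,2.2,0],[0.8,1.6,0],[0.4,0.8,0],[0,0,0]], rotation=[[0,0,0.1],[0,0,0.1],[0,0,0.1],[0,0,0.1],[0,0,0.1],[0,0,0.1],[0,0,0.1],[0,0,0.1],[0,0,0.1],[0,0,0.1],[0,0,0.1],[0,0,0.04]], claw=[1.8,1.8,1.8,1.8,1.8,1.8,1.8,1.8,1.8,1.8,1.8,1.8])

```text
time_s: 14.87
position: [0.5892, -0.0105, 0.2769]
tool_rot: [[0.015, 0.978, 0.207], [0.006, 0.207, -0.978], [-1.0, 0.016, -0.002]]
ft_force: [0.3, -0.8, -0.8]
grip_width: 0.0237
```

```bash
python3 - <<'E'
from h import *
import pickle
ci=env.camera_info('wrist');o=env.observe();print(o['position'],o['tool_rot'],o['grip_width'],o['ft_force']);im=snap('wrist','w15.png')
pickle.dump((ci,o),open('w15.pkl','wb'))
E
```

```text
[ 0.58920587 -0.01048136  0.27687179] [[ 0.01534545  0.97815634  0.20730337]
 [ 0.00575256  0.20723798 -0.97827365]
 [-0.9998657   0.01620457 -0.00244674]] 0.02366874590571664 [ 0.29229431 -0.84413505 -0.79241441]
```

View pics/w15.png

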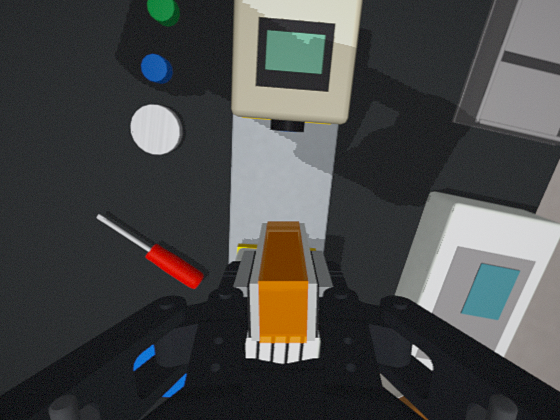

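```bash
python3 - <<'E'
import cv2
s=cv2.imread('pics/w15.png');cv2.imwrite('pics/w15c.png',cv2.resize(s[90:265,215:355],None,fx=5,fy=5,interpolation=cv2.INTER_CUBIC)[:880])
cv2.imwrite('pics/w15c.png',cv2.resize(s[90:240,215:355],None,fx=4,fy=4,interpolation=cv2.INTER_CUBIC))
E
```

```text
(no output)
```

View pics/w15c.png

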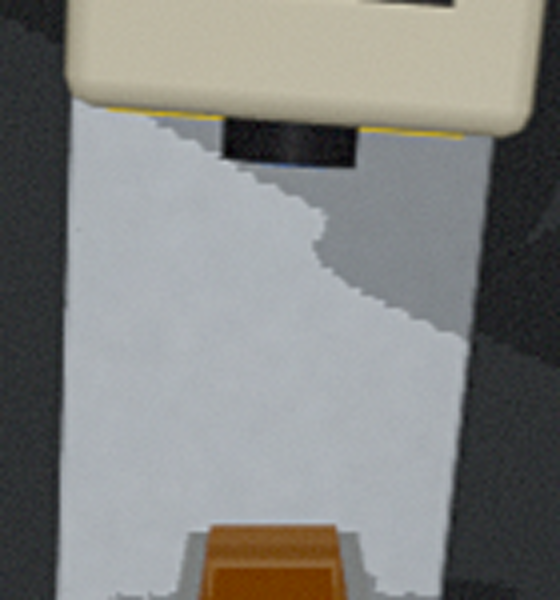

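```bash
python3 - <<'E'
from h import *
import pickle
np.set_printoptions(precision=4,suppress=True)
ci,o=pickle.load(open('w15.pkl','rb'))
g=lambda u,v,z:atz(ci,215+(u+.5)/4-.5,90+(v+.5)/4-.5,z)[:2]
a,b=g(70,150,.015),g(60,560,.015);c,d=g(492,145,.015),g(443,560,.015)
for p,q in((a,b),(c,d)): e=p-q; print(p,q,'yaw y',np.degrees(np.arctan2(e[1],e[0])))
yd=(a-b)/np.linalg.norm(a-b)+(c-d)/np.linalg.norm(c-d);yd/=np.linalg.norm(yd);n=np.array([yd[1],-yd[0]])
print('yaw',np.degrees(np.arctan2(n[1],n[0])),'width',[(c-a)@n,(d-b)@n]);mid=(a+b+c+d)/4
print('axis offset at mid',mid@n)
l,r=g(222,150,.09),g(355,158,.09);print('barrel',l,r,np.linalg.norm(l-r),((l+r)/2)@n)
for pt in([.5937,-.019],): print('est',np.array(pt)@n)
w=pickle.load(open('w1.pkl','rb'))
print('lampcentre n',np.array([.6112,-.1442])@n, 'w1 plate not used')
bm=n*(mid@n)
# detector barrel end y coordinate along yd -> beam mid = that - .07
e=(g(222,156,.095)+g(355,164,.095))/2;print('end',e, 'mid', e-yd*.07)
R=o['tool_rot'];print('tool yaw',np.degrees(np.arctan2(R[1,1],R[0,1])),'TCP n',o['position'][:2]@n)
print('eye n',ci['eye'][:2]@n)
E
```

```text
[0.5196 0.0373] [ 0.5384 -0.0945] yaw y 98.11444575686089
[0.6459 0.0657] [ 0.6642 -0.0684] yaw y 97.75445263440926
yaw 7.934449195635067 width [np.float64(0.128989928894176), np.float64(0.12814687928912544)]
axis offset at mid 0.5843079379241429
barrel [0.5664 0.0491] [0.5994 0.0541] 0.03335956058700606 0.584418678893374
est 0.585393538112235
lampcentre n 0.5854433880382047 w1 plate not used
end [0.583  0.0503] mid [ 0.5927 -0.019 ]
tool yaw 11.962133774131448 TCP n 0.5821183460760231
eye n 0.57456762722064
```

play_rows(travel=[[0.4,-0.85,-1],[0,0,-2.5],[0,0,-3],[0,0,-3],[0,0,-2],[0,0,0]], rotation=[[-0.006,0.015,-0.07],[0,0,0],[0,0,0],[0,0,0],[0,0,0],[0,0,0]], claw=[1.8,1.8,1.8,1.8,1.8,1.8])

```text
time_s: 15.42
position: [0.5919, -0.0204, 0.1638]
tool_rot: [[0.008, 0.992, 0.127], [-0.004, 0.127, -0.992], [-1.0, 0.007, 0.005]]
ft_force: [0.0, -0.1, -1.1]
grip_width: 0.0239
```

play_rows(travel=[[0.1,0.1,-1.5],[0,0,-2.5],[0,0,-2],[0,0,-1.2],[0,0,-0.5],[0,0,0]], rotation=[[0.004,0.008,0.012],[0,0,0],[0,0,0],[0,0,0],[0,0,0],[0,0,0]], claw=[1.8,1.8,1.8,1.8,1.8,1.8])

```text
time_s: 15.92
position: [0.5956, -0.0208, 0.0889]
tool_rot: [[0.008, 0.991, 0.136], [-0.001, 0.136, -0.991], [-1.0, 0.008, 0.002]]
ft_force: [-0.8, -0.3, -1.6]
grip_width: 0.0235
```

```bash
python3 - <<'E'
from h import *
import pickle
ci=env.camera_info('wrist');o=env.observe();print(o['position'],o['tool_rot'],o['grip_width'],o['ft_force'],o['qvel']);im=snap('wrist','w16.png')
pickle.dump((ci,o),open('w16.pkl','wb'))
s=snap('side','s16.png');cv2.imwrite('pics/s16c.png',cv2.resize(s[100:300,180:400,::-1],None,fx=3,fy=3,interpolation=cv2.INTER_CUBIC))
t=snap('top','t16.png');cv2.imwrite('pics/t16c.png',cv2.resize(t[140:260,90:370,::-1],None,fx=2.8,fy=2.8,interpolation=cv2.INTER_CUBIC))
E
```

```text
[ 0.59559724 -0.02084827  0.08890268] [[ 0.00785267  0.99061245  0.13647456]
 [-0.0011808   0.13648786 -0.99064104]
 [-0.99996847  0.00761802  0.00224151]] 0.023494965814596643 [-0.7782813  -0.34088714 -1.56983144] [-0.07147542 -0.27182784 -1.09557328  0.08235992  0.77289114  0.02134889]
```

View pics/w16.png

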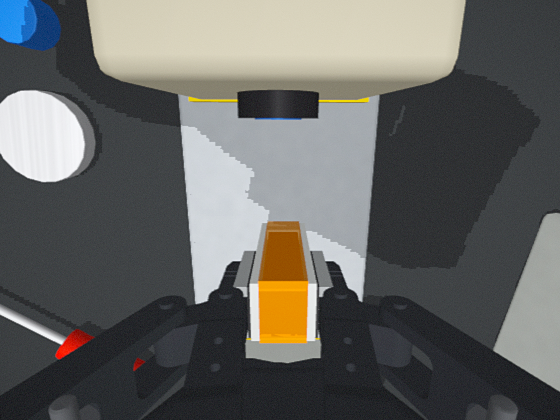

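View pics/s16c.png

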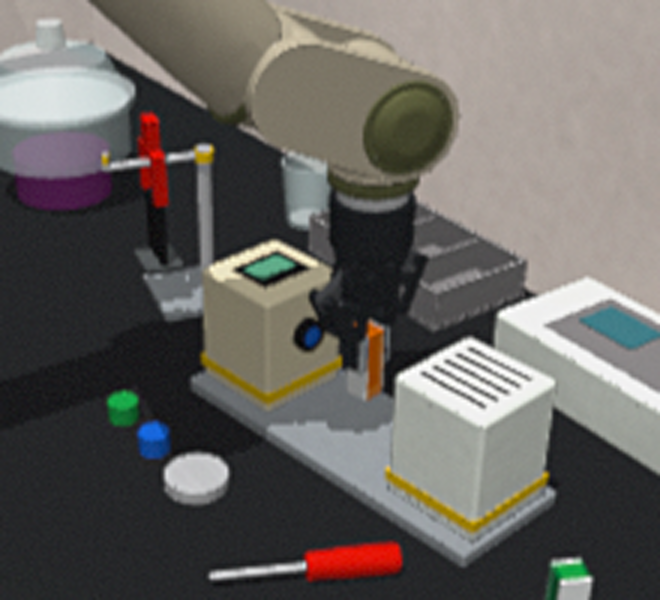

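View pics/t16c.png

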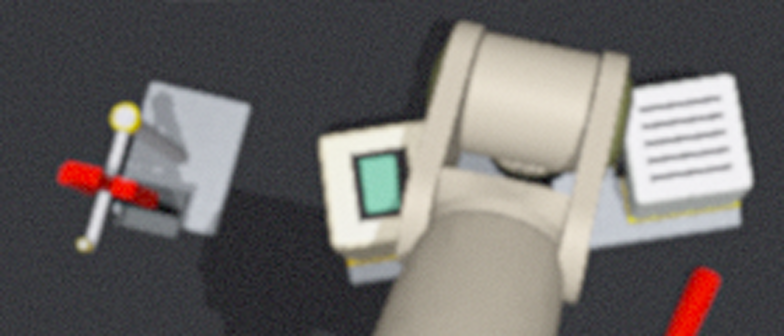

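```bash
python3 - <<'E'
from h import *
import pickle
np.set_printoptions(precision=4,suppress=True)
ci,o=pickle.load(open('w16.pkl','rb'))
t=np.radians(8.0);n=np.array([np.cos(t),np.sin(t)]);yd=np.array([-n[1],n[0]])
g=lambda u,v,z:atz(ci,u,v,z)[:2]
l,r=g(238,112,.09),g(318.5,112,.09);print('barrel width',(r-l)@n,'n',(l+r)@n/2,'y',(l+r)@yd/2)
a,b=g(182,125,.015),g(195,300,.015);c,d=g(377.5,125,.015),g(365,300,.015);print('plate n',(a+c)@n/2,(b+d)@n/2,(c-a)@n)
zt=o['position'][2]+.0399
q=[g(*p,zt) for p in[(249,282),(316.5,282),(315,342),(251,342)]];m=np.mean(q,0);print('cell',m@n,m@yd,(q[1]-q[0])@n,'target y',(np.array([.593,-.019])@yd))
print('TCP n',o['position'][:2]@n)
o=env.observe();print(o['position'],o['position'][:2]@n)
E
```

```text
barrel width 0.03417871334354371 n 0.5848191787752143 y -0.02969925451788953
plate n 0.5854147066870079 0.5851113026760386 0.1282232033612601
cell 0.5864058214571679 -0.1015397445489677 0.024296127816479073 target y -0.10134474217540863
TCP n 0.5868994085948601
[ 0.5962 -0.0209  0.0904] 0.5875301932716146
```

play_rows(travel=[[-0.3,0.1,-0.6],[0,0,-0.2]], rotation=[[0,0.008,0.002],[0,0,0]], claw=[1.8,1.8])

```text
time_s: 16.23
position: [0.594, -0.02, 0.0842]
tool_rot: [[0.006, 0.99, 0.139], [-0.003, 0.139, -0.99], [-1.0, 0.006, 0.004]]
ft_force: [-0.6, -0.2, -0.4]
grip_width: 0.0237
```

```bash
python3 - <<'E'
from h import *
np.set_printoptions(precision=4,suppress=True)
t=np.radians(8.0);n=np.array([np.cos(t),np.sin(t)])
for i in range(4):
    o=env.observe();print(o['time_s'],o['position'],o['position'][:2]@n,o['tool_rot'][:,0],o['grip_width'],o['ft_force']);im=env.get_image('wrist' if i<3 else 'side')
    if i==2: cv2.imwrite('pics/w17.png',im[:,:,::-1])
    if i==3: cv2.imwrite('pics/s17.png',cv2.resize(im[100:300,180:400,::-1],None,fx=3,fy=3,interpolation=cv2.INTER_CUBIC))
E
```

```text
16.2333 [ 0.594  -0.02    0.0842] 0.5854633213668511 [ 0.006  -0.0028 -1.    ] 0.02366323819314907 [-0.5799 -0.1507 -0.4013]
16.2833 [ 0.5943 -0.0201  0.0842] 0.58573037772828 [ 0.0067 -0.0029 -1.    ] 0.023092479615806533 [-0.3446  0.0967 -0.6953]
16.3333 [ 0.5944 -0.0202  0.0843] 0.5857845472098365 [ 0.0067 -0.0029 -1.    ] 0.023653627686385202 [-0.5793 -0.0003 -0.732 ]
16.3833 [ 0.5944 -0.0202  0.0844] 0.585819176820569 [ 0.0068 -0.0029 -1.    ] 0.023454012272630248 [ 0.7232  0.5225 -1.2667]
```

View pics/w17.png

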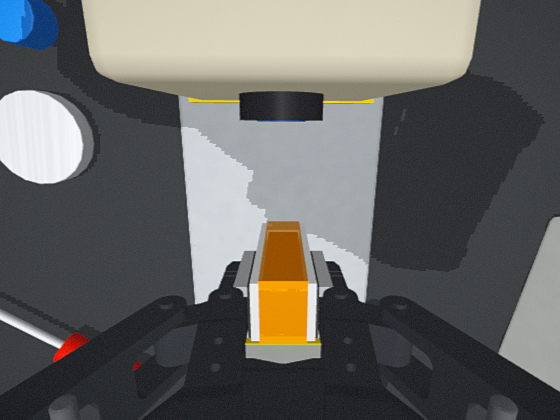

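View pics/s17.png

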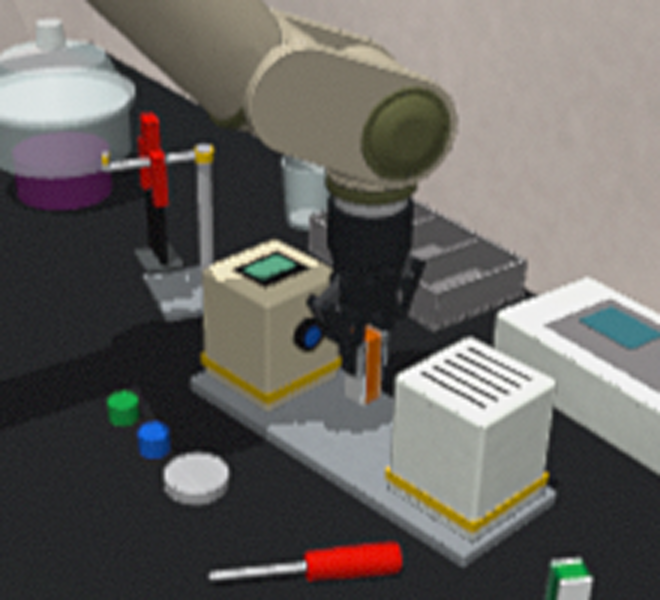

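```bash
python3 -c "
from rig import env
print(env.close_job()); o=env.observe();print(o['time_s'],o['position'],o['grip_width'])"
```

```text
the job is handed in; nothing more can be done
None
the job is handed in; nothing more can be done
```

I hung the beam block on the hook. I then gripped the orange-capped cuvette by its frosted faces and held it in the beam, where I handed the job in at about 16.4 s. The hand-in gives no verdict.

**Last checks:**
- **Cuvette position:** its middle is about 1 mm sideways of the beam axis and about 1 mm below it in height. It is within about 1–2 mm of midway along the beam.
- **Cuvette angle:** it is square to the beam and upright to within about 0.01 rad, and its position had settled.
- **Grip:** the opening read 23.5 mm on the 24 mm cuvette. The fingers were on the frosted faces only, and no contact with the photometer was seen.
- **Block:** it hangs free at about mid-rod and looks roughly upright. I judged its tilt from the side picture and did not measure it.
- **Other items:** nothing else looked moved in the pictures I took.

**What went wrong or disagreed:**
- On the first try at threading the hook, the tool had drifted upward, and the lower edge of the handle window touched the tip with about 8–12 N. The block tilted about 0.13 rad in the grip. I backed off, levelled it, and the second try went through cleanly.
- When the block came down on the rod, the wrist force reached about 30 N just before I let go.
- The top camera's positions differed from the wrist camera's by about 3–4 mm, so I used the wrist camera.

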